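# Post a sample plate edge-on into the collection box

### The arm

A 6-joint arm with a two-finger parallel gripper is mounted at the origin on the work surface; the furniture and walls round the work are solid. World frame = base frame: x ahead of the robot, y to its left, z up, the work surface at z = 0. Lengths are in m, angles in rad, forces in N, time in s.
With the tool pointing down it reaches from about 0.325 to 0.9 m from the base axis. Payload 6.1 kg.
Tool frame: the origin (TCP) lies at the very end of the fingers, on their centre line; the grasp point (between the pads) lies 19 mm behind it; z points along the fingers, x is the direction in which the jaws open and shut, and the axes are right-handed (so a half turn about z gives the same grasp; the last joint's range is limited). The gripper opens to 87 mm and grips with 3 to 60 N. Pads are 19 mm wide; open, the fingers measure 117 mm over their backs; the gripper's body (75 mm by 190 mm) begins 51 mm behind the grasp point.
Start: joints at [-1.428, 0.22, 1.526, -0, 1.395, -0.126], TCP at [0.166, -0.603, 0.223] pointing down, gripper open.
Joint ranges: [-2.98, 2.98], [-0.91, 2.08], [0.09, 2.57], [-1.24, 4.39], [0.2, 2.65], [-2.68, 2.68]. Speed limits (rad/s): [2.57, 2.57, 3.01, 3.14, 3.14, 3.14].

### API

Orientations are given as a unit quaternion [x, y, z, w].
In Python, from cell import manip, capture, camera_params gives the robot as it stands.
- The arm moves only by the tool carry_out, never from a script. Its argument "commands" is a list of rows, each an object with "hand": the finger opening in m, from 0 to 0.087; "dp": the shift along the tool's x, y, z in m, a list of three; "turn": the turn about the tool's z in rad. In form: [{"hand": hand, "dp": [tx, ty, tz], "turn": turn}, ...]. A call has 1 to 8 rows; each row is the pose to reach, as a shift and turn from the pose commanded when the call began, along the tool's axes at that moment; what a row does not reach only later rows make up. A row lasts 1/12 s, in which the tool goes at most 41.7 mm and 7.16 degrees, less where a joint would pass 70% of its speed; a pose out of reach is approached as far as the arm can. A call with a gripper value outside its range is refused whole. The fingers move at their own pace and stop on an object; the grip force is fixed at half the most. Time passes only in rows, so rows that repeat a pose let the fingers close. It gives the time, the measured TCP pose, the force and the opening at its end, in the units of the state.
- manip.sense(): the state, without advancing time (a new reading comes with each control period).
- capture(name): name is "side" or "top" or "wrist"; returns the picture (420x560x3 uint8, red, green, blue); there is no depth.
- camera_params(name): a dict with "fov_y" (degrees; the focal length in pixels is half the picture's height over the tangent of half this angle, whatever the lens; pixels are square), "cx", "cy" (the principal point, pixels), "R" (3x3) and "t" (3): a world point X has camera coordinates R X + t; the wrist camera has in their place "mount" (4x4, takes a point from camera to tool coordinates, whose origin is the TCP and whose axes are the tool frame's). Camera axes: x right, y down, z forward; pixel columns grow to the right and rows downward; lengths in m; the calibration is good to about 2 mm. A picture is of the moment at which its call begins: read the wrist's pose just before it. camera_params takes no time and is no camera call.
- manip.close_job(): hands the job in, once; it reports no verdict.
The state is a dict: "clock": time; "joint_positions": joint angles; "joint_velocities": joint speeds; "effort": joint torques, N m; "ee_pos": TCP position; "eef_rot": TCP orientation; "contact_force": force on the tool from outside, world axes, zero at the start; "torque": the same for the moment, N m; "grip_width": finger opening in m.
Only numpy, scipy, OpenCV 4.12 (cv2) and the standard library are available. Lean on these libraries where they do the work, as an engineer would, in place of code of your own. Each camera call takes 0.05 s, during which the arm holds its last target.

### The job

The orange sample plate is finished with: lift it out of its sloping rest, bring it upright and turn it edge-on to the slot on top of the grey collection box, and post it through so that it drops right inside. Leave the blue plate where it is in its own rest.

Things in the scene. Friction and masses are not known exactly. Their poses are not given: they have to be found in the camera images.
- orange_plate_mid (a point): Centre of the loose orange plate to be posted: flat, rigid, 70 mm wide (x), 10 mm thick (y), 80 mm tall (z), about 70 g, with a round white window on both faces. It starts in a fixed rest, leaning 30 degrees from upright: its z points up along the plate and leans to the side of its +y face, the under side. Pinch it across its thickness, gripper tilted along it, 41 to 80 mm from the lower edge.
- orange_rest (a point): Middle of the ledge under the orange plate's lower edge, 63 mm above the worktop, on its fixed metal rest; axes like the plate's at the start. The lip in front is 8 mm high. Two back posts, 9 mm wide, stand behind the plate's side edges up to 59 mm from the ledge, with 59 mm open between them. The plate comes out along +z. The two rests are alike and may swap. Mind the tall tap near the robot.
- blue_plate_mid (a point): Centre of the blue plate, a bystander of the same shape and size, with the same axes, leaning in an identical rest. It must stay there.
- slot (a point): Centre of the slot's mouth, atop the black collar of the fixed grey box, 123 mm above the worktop. Slot 100 mm long (y), 24 mm wide (x), z up, throat 26 mm deep: a plate leaning 30 degrees does not pass. The inner floor is 118 mm below the mouth, so a plate let go in the throat falls clear. Box 90 (x) by 130 mm (y), one long side clear, lid fixed; collar 34 by 110 mm outside, 14 mm above the lid.
Not all that is in view belongs to the job. There is more than one size of the part that bears orange_plate_mid; the job needs the largest.

How it is judged:
At the end, for the whole second after the job is handed in: The orange plate lies wholly inside the collection box: its centre is 65 to 120 mm below the slot's mouth and within the box's walls (43 mm across the slot, 63 mm along it). The blue plate's centre is within 30 mm of where it started (z of orange_plate_mid in the frame of slot between -0.12 and -0.065 m and x of orange_plate_mid in the frame of slot between -0.043 and 0.043 m and y of orange_plate_mid in the frame of slot between -0.063 and 0.063 m and distance of blue_plate_mid from where it was at the start of the episode below 0.03 m); the robot touches nothing.
It fails at once if the blue plate was moved from its place by more than 30 mm (distance of blue_plate_mid from where it was at the start of the episode above 0.03 m).
It also fails if it takes over 35 s, if anything falls off the work surface, if the arm or the gripper's body presses on something with over 40 N, if the wrist force passes 120 N, or if a joint passes its speed limit or range.

## Working session

There is one attempt and no reset: what is moved stays moved. The work goes in short steps, Python scripts to look and compute and a tool call to move; the robot and the scene stay as the last step left them, time stands still between calls to the robot, and variables do not carry over. Pictures are saved under pics/ and viewed, and the job is handed in when it is done.

Besides the shell and the picture viewer there is one more tool, called after "Request:" as a command line: name --argument value ..., lists and objects as JSON in quotes. carry_out: Moves the arm, as the interface text tells. Its arguments: {"type":"object","properties":{"commands":{"type":"array","items":{"type":"object","properties":{"hand":{"type":"number"},"dp":{"type":"array","items":{"type":"number"}},"turn":{"type":"number"}}}}},"required":["commands"]}

```bash
mkdir -p pics; ls; cat > h.py <<'E'
from cell import manip, capture, camera_params
import numpy as np, cv2
def snap(n,f):
    im=capture(n); cv2.imwrite('pics/'+f,im[:,:,::-1]); return im
def cam(n):
    p=camera_params(n); f=210/np.tan(np.radians(p['fov_y'])/2); return p,f
E
python3 - <<'E'
from h import *
print(manip.sense())
for n in('side','top','wrist'):
    snap(n,n+'0.png'); print(n,camera_params(n))
E
```

```text
pics
{'clock': 0.0, 'joint_positions': array([-1.42811311e+00,  2.21253870e-01,  1.52759203e+00, -4.54235321e-06,
        1.39471041e+00, -1.26104408e-01]), 'joint_velocities': array([-2.03545735e-04,  6.56653791e-04,  2.95329027e-04,  6.91648333e-05,
        8.71598465e-05,  3.37072548e-04]), 'effort': array([-6.97610139e-04, -4.94617832e+01, -3.87374711e+01,  6.98481593e-02,
        5.72512730e-02, -1.23027976e-04]), 'ee_pos': array([ 0.16588028, -0.6019437 ,  0.22143018]), 'eef_rot': array([ 7.95475438e-01, -6.05985036e-01, -7.01556967e-04, -6.86885522e-04]), 'contact_force': array([-0.00202851, -0.22235889,  0.17591212]), 'torque': array([ 0.01689758, -0.01880059,  0.00940851]), 'grip_width': 0.08701502571959943}
side {'fov_y': 48.29866162174757, 'cx': 288.6465967084792, 'cy': 199.6063347147457, 'R': array([[ 0.99853481,  0.0539546 , -0.0041386 ],
       [ 0.01762111, -0.39651746, -0.91785805],
       [-0.05116369,  0.91644029, -0.39688723]]), 't': array([-0.42613292,  0.04231053,  1.03606843])}
top {'fov_y': 57.23339299704882, 'cx': 277.1116106136016, 'cy': 203.5702648387806, 'R': array([[-0.01620234, -0.99967612, -0.0196248 ],
       [-0.9989849 ,  0.01700998, -0.04171138],
       [ 0.04203169,  0.01892906, -0.99893695]]), 't': array([-0.07728572,  0.40247178,  0.9176224 ])}
wrist {'fov_y': 67.92784425663716, 'cx': 277.7553304549354, 'cy': 203.87527465659687, 'mount': array([[ 9.99998899e-01, -5.24962540e-04, -1.38808706e-03,
         1.01089385e-05],
       [ 9.05081114e-04,  9.56993675e-01,  2.90107370e-01,
        -8.03271790e-02],
       [ 1.17609503e-03, -2.90108307e-01,  9.56993097e-01,
        -1.62246295e-01],
       [ 0.00000000e+00,  0.00000000e+00,  0.00000000e+00,
         1.00000000e+00]])}
```

View pics/side0.png

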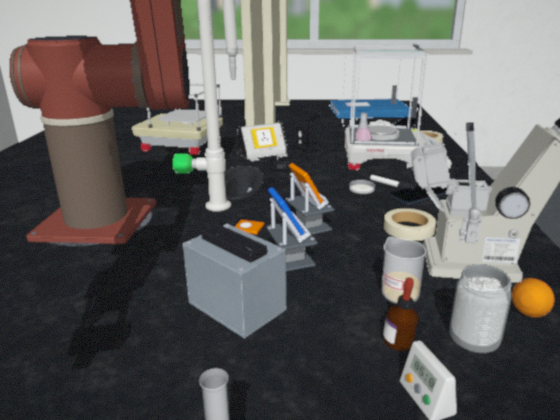

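View pics/top0.png

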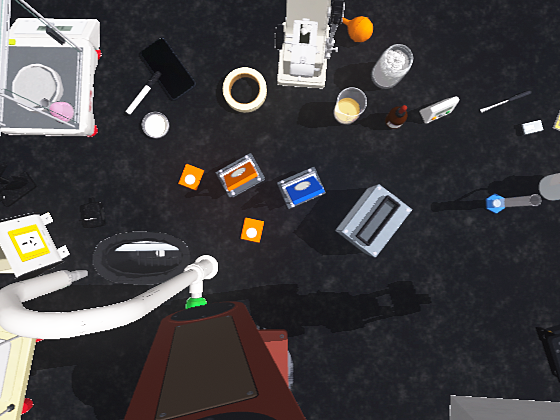

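View pics/wrist0.png

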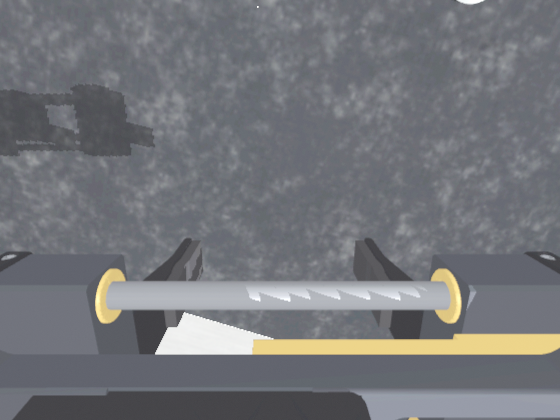

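```bash
python3 - <<'E'
import cv2
a=cv2.imread('pics/top0.png')[130:280,160:430]; b=cv2.imread('pics/side0.png')[140:340,170:350]
cv2.imwrite('pics/tc.png',cv2.resize(a,None,fx=2.9,fy=2.9,interpolation=2))
cv2.imwrite('pics/sc.png',cv2.resize(b,None,fx=3,fy=3,interpolation=2))
E
```

```text
(no output)
```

View pics/tc.png

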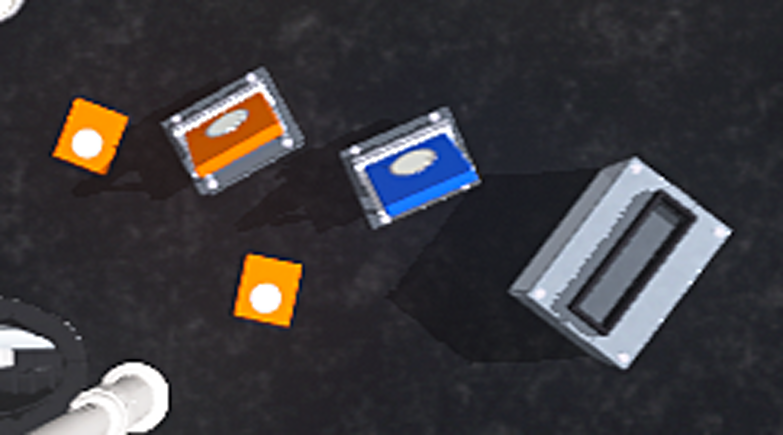

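View pics/sc.png

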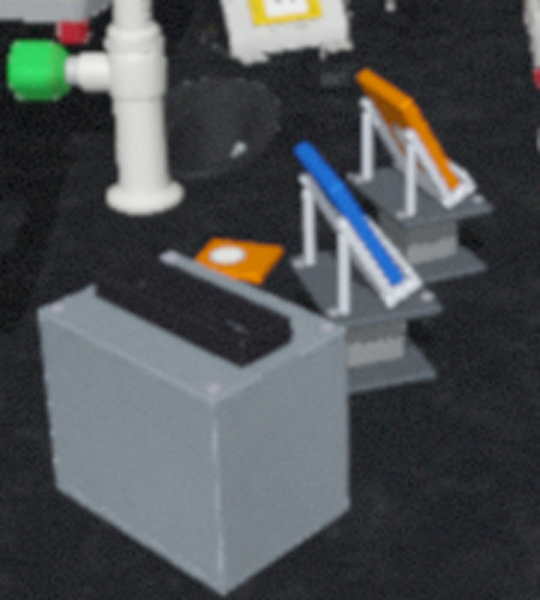

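```bash
cat >> h.py <<'E'
def ray(n,u,v):
    p,f=cam(n); R=np.array(p['R']);t=np.array(p['t'])
    d=R.T@np.array([(u-p['cx'])/f,(v-p['cy'])/f,1]); return -R.T@t,d
def onz(n,u,v,z):
    o,d=ray(n,u,v); return o+d*(z-o[2])/d[2]
def proj(n,X):
    p,f=cam(n); c=np.array(p['R'])@X+np.array(p['t']); return np.array([p['cx']+f*c[0]/c[2],p['cy']+f*c[1]/c[2]])
E
python3 - <<'E'
from h import *
im=cv2.imread('pics/top0.png'); hsv=cv2.cvtColor(im,cv2.COLOR_BGR2HSV)
roi=np.zeros(im.shape[:2],np.uint8); roi[145:205,205:275]=1
m=((hsv[...,0]>5)&(hsv[...,0]<22)&(hsv[...,1]>150)&(roi>0)).astype(np.uint8)
ys,xs=np.nonzero(m); V=hsv[...,2][m>0]; print(len(V),np.histogram(V))
for nm,mm in(('strip',m*(hsv[...,2]>215)),('all',m)):
    c=max(cv2.findContours(mm.astype(np.uint8),0,2)[0],key=cv2.contourArea)
    r=cv2.minAreaRect(c); b=cv2.boxPoints(r); print(nm,r)
    for q in b: print(q, onz('top',*q,.132).round(4))
# slot: dark collar etc
m=np.zeros(im.shape[:2],np.uint8); m[180:260,330:415]=1
g=im.max(2)
# collar: dark ring enclosed in grey lid
lid=((g>110)&(m>0)).astype(np.uint8)
c=max(cv2.findContours(lid,0,2)[0],key=cv2.contourArea); fill=np.zeros_like(lid); cv2.drawContours(fill,[c],-1,1,-1)
h=((fill>0)&(g<75)).astype(np.uint8); c=max(cv2.findContours(h,0,2)[0],key=cv2.contourArea)
r=cv2.minAreaRect(c); print('collar',r)
B=[onz('top',*q,.123) for q in cv2.boxPoints(r)]
print(np.round(B,4), np.mean(B,0), [np.linalg.norm(B[i]-B[i-1]).round(4) for i in range(4)])
E
```

```text
435 (array([  6,  18,  44, 210,   5,   5,   7,   8,   6, 126]), array([152. , 162.3, 172.6, 182.9, 193.2, 203.5, 213.8, 224.1, 234.4,
       244.7, 255. ]))
strip ((242.39002990722656, 181.23001098632812), (6.893764019012451, 33.0141716003418), 55.304840087890625)
[226.85603 187.792  ] [0.4307 0.0182 0.132 ]
[254.00002 169.00002] [ 0.4691 -0.0392  0.132 ]
[257.924   174.66801] [ 0.457  -0.0472  0.132 ]
[230.78004 193.46   ] [0.4187 0.0101 0.132 ]
all ((239.17453002929688, 176.01412963867188), (16.317602157592773, 32.92658996582031), 60.945396423339844)
[220.82076 176.87733] [0.4538 0.0306 0.132 ]
[249.60378 160.88676] [ 0.4863 -0.0302  0.132 ]
[257.52832 175.15092] [ 0.456  -0.0464  0.132 ]
[228.74529 191.1415 ] [0.4236 0.0143 0.132 ]
collar ((377.41448974609375, 220.01113891601562), (16.767045974731445, 52.43512725830078), 37.5685920715332)
[[ 0.3264 -0.2473  0.123 ]
 [ 0.4122 -0.3161  0.123 ]
 [ 0.3903 -0.3431  0.123 ]
 [ 0.3047 -0.2743  0.123 ]] [ 0.35840265 -0.29521522  0.123     ] [np.float64(0.0347), np.float64(0.11), np.float64(0.0348), np.float64(0.1098)]
```

```bash
python3 - <<'E'
from h import *
im=cv2.imread('pics/top0.png')
# upsampled for subpixel corners
a=cv2.resize(im[145:205,205:275],None,fx=8,fy=8,interpolation=cv2.INTER_CUBIC)
cv2.imwrite('pics/oc.png',a)
s=cv2.imread('pics/side0.png'); cv2.imwrite('pics/os.png',cv2.resize(s[155:225,270:345],None,fx=8,fy=8,interpolation=2))
hsv=cv2.cvtColor(im,cv2.COLOR_BGR2HSV)
roi=np.zeros(im.shape[:2],np.uint8); roi[145:205,205:275]=1
m=((hsv[...,0]>5)&(hsv[...,0]<22)&(hsv[...,1]>130)&(roi>0))
for nm,mm in(('strip',m&(hsv[...,2]>210)),('face',m&(hsv[...,2]<=210))):
    v,u=np.nonzero(mm); P=np.array([onz('top',x,y,.132 if nm=='strip' else .1) for x,y in zip(u,v)])[:,:2]
    c=P.mean(0); w,E=np.linalg.eigh(np.cov((P-c).T)); print(nm,len(u),u.mean(),v.mean(),c,np.sqrt(12*w),E[:,1],np.degrees(np.arctan2(E[1,1],E[0,1])))
E
```

```text
strip 149 242.63087248322148 180.68456375838926 [ 0.44497917 -0.01505114] [0.0129989  0.07099502] [-0.50471774  0.86328443] 120.31261713334285
face 291 238.74570446735396 174.60481099656357 [ 0.46171083 -0.00329287] [0.0276514  0.07502149] [-0.48530616  0.87434429] 119.03253283409997
```

View pics/oc.png

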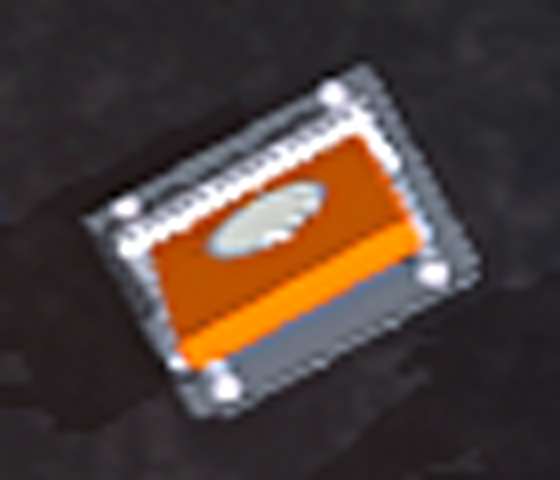

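View pics/os.png

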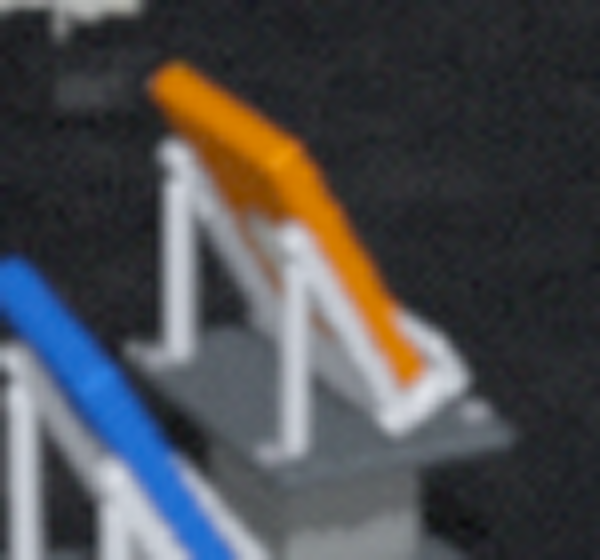

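```bash
python3 - <<'E'
from h import *
print('tapbase',onz('side',218,204,0.0), 'tap top cam',onz('top',205,266,0.35),onz('top',205,266,0.25),onz('top',196,303,0.15),onz('top',196,303,0.1))
print('tap column side at y plane')
o,d=ray('side',208,0); 
T=np.array([.445,-.0151,.1323]); l=np.array([-.87,-.492,0]);w=np.array([-.492,.87,0]); u=.5*l+.866*np.array([0,0,1])
for sg in(1,-1): print(proj('side',T+sg*.035*w), proj('side',T+sg*.035*w-.08*u), proj('top',T+sg*.035*w-.08*u))
# orange lower? compute col pos over side heights
tb=onz('side',218,204,0.0)
for z in (.1,.2,.3,.5): print(z, proj('side',np.array([tb[0],tb[1],z])),proj('top',np.array([tb[0],tb[1],z])))
for q in [(302,187)]: print('blue',onz('top',*q,.12))
E
```

```text
tapbase [0.25455069 0.09182407 0.        ] tap top cam [0.29431521 0.01988616 0.35      ] [0.28264233 0.04074178 0.25      ] [0.19691423 0.0804691  0.15      ] [0.1863423  0.09210367 0.1       ]
tap column side at y plane
[289.27109184 162.32258128] [305.82835508 189.83360911] [223.85588783 176.43489323]
[305.17697165 172.61270993] [322.0017748  201.30231208] [250.40662336 160.85530684]
0.1 [215.19185379 163.8914904 ] [195.89679955 271.0628457 ]
0.2 [212.16683713 120.68543876] [183.75310146 278.0966746 ]
0.3 [208.89881787  74.00860214] [167.76067256 287.35975144]
0.5 [201.50641727 -31.57641695] [113.51512882 318.77965915]
blue [ 0.43054427 -0.13924538  0.12      ]
```

```bash
cat >> h.py <<'E'
from scipy.spatial.transform import Rotation as Ro
def goal(X,xdeg):
    s=manip.sense(); R=Ro.from_quat(s['eef_rot']).as_matrix(); p=s['ee_pos']
    cur=np.degrees(np.arctan2(R[1,0],R[0,0]))
    dp=R.T@(np.array(X)-p)
    dd=(-(xdeg-cur)+90)%180-90   # tool z down: turn = -dyaw
    print('pos',p.round(4),'xdir',cur.round(2),'dp',dp.round(4),'turn',np.radians(dd).round(4),'q',s['joint_positions'].round(3),'F',s['contact_force'].round(1),'t',round(s['clock'],2),'w',round(s['grip_width'],4)); print(R.round(3)[:, :2].T)
E
python3 - <<'E'
from h import *
goal([.448,-.0134,.118],119.5)
E
```

```text
pos [ 0.1659 -0.6021  0.2217] xdir -74.6 dp [-0.4925 -0.4283  0.1045] turn -0.2461 q [-1.428  0.221  1.527 -0.     1.395 -0.126] F [ 0.1 -0.1  0.8] t 0.15 w 0.0873
[[ 0.266 -0.964 -0.001]
 [-0.964 -0.266 -0.   ]]
```

Request:
carry_out --commands '[{"hand": 0.087,"dp": [-0.37,-0.32,0.0],"turn": -0.246},{"hand": 0.087,"dp": [-0.37,-0.32,0.0],"turn": -0.246},{"hand": 0.087,"dp": [-0.37,-0.32,0.0],"turn": -0.246},{"hand": 0.087,"dp": [-0.37,-0.32,0.0],"turn": -0.246},{"hand": 0.087,"dp": [-0.37,-0.32,0.0],"turn": -0.246},{"hand": 0.087,"dp": [-0.37,-0.32,0.0],"turn": -0.246},{"hand": 0.087,"dp": [-0.37,-0.32,0.0],"turn": -0.246},{"hand": 0.087,"dp": [-0.37,-0.32,0.0],"turn": -0.246}]'

```text
clock: 0.82
ee_pos: [0.3095, -0.2996, 0.2223]
eef_rot: [0.864, -0.504, 0.0, -0.0]
contact_force: [2.0, -0.0, -0.1]
grip_width: 0.0869
```

```bash
python3 - <<'E'
from h import *
goal([.448,-.0134,.2],-60.5)
snap('side','side1.png')
E
```

```text
pos [ 0.3095 -0.2996  0.2223] xdir -60.54 dp [-0.181  -0.2614  0.0223] turn -0.0007 q [-0.953 -0.265  2.004  0.     1.403  0.104] F [ 2.  -0.  -0.1] t 0.82 w 0.0869
[[ 0.492 -0.871 -0.   ]
 [-0.871 -0.492 -0.   ]]
```

View pics/side1.png

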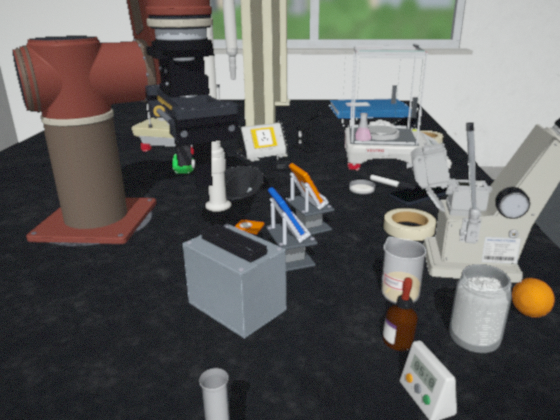

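```bash
python3 - <<'E'
from h import *
print(proj('side',np.array([.3095,-.2996,.2223])))
snap('top','top1.png')
E
```

```text
[193.0592547  172.90527463]
```

View pics/top1.png

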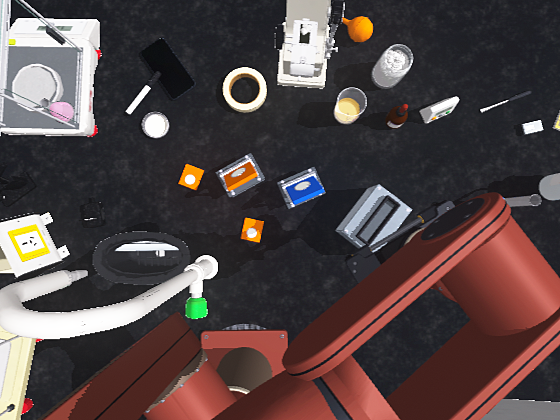

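```bash
python3 - <<'E'
from h import *
j=-.953; e=np.array([np.cos(j),np.sin(j),0]); n=np.array([-np.sin(j),np.cos(j),0]); k=np.array([0,0,1])
for b in (-.05,0,.04,.08,.13):
  for z in (.4,.5,.6): print(b,z,[proj('top',e*r+n*b+k*z).round(0).tolist() for r in (0,.1,.2,.3,.43)])
for z in (.2,.3,.4,.5,.6): print('tap',z,proj('top',np.array([.255,.092,z])).round(0), proj('side',np.array([.255,.092,z])).round(0))
E
```

```text
-0.05 0.4 [[236.0, 521.0], [296.0, 477.0], [356.0, 432.0], [415.0, 388.0], [493.0, 330.0]]
-0.05 0.5 [[224.0, 594.0], [298.0, 538.0], [373.0, 483.0], [446.0, 428.0], [542.0, 357.0]]
-0.05 0.6 [[205.0, 712.0], [303.0, 639.0], [400.0, 566.0], [497.0, 493.0], [622.0, 400.0]]
0 0.4 [[214.0, 490.0], [274.0, 446.0], [333.0, 401.0], [393.0, 357.0], [470.0, 300.0]]
0 0.5 [[197.0, 555.0], [271.0, 500.0], [345.0, 445.0], [418.0, 390.0], [514.0, 319.0]]
0 0.6 [[169.0, 660.0], [267.0, 587.0], [364.0, 515.0], [460.0, 443.0], [585.0, 350.0]]
0.04 0.4 [[197.0, 465.0], [256.0, 421.0], [316.0, 377.0], [375.0, 333.0], [452.0, 276.0]]
0.04 0.5 [[176.0, 524.0], [249.0, 469.0], [323.0, 414.0], [396.0, 360.0], [491.0, 290.0]]
0.04 0.6 [[142.0, 619.0], [238.0, 547.0], [335.0, 475.0], [431.0, 403.0], [555.0, 311.0]]
0.08 0.4 [[179.0, 441.0], [239.0, 397.0], [298.0, 353.0], [357.0, 309.0], [434.0, 252.0]]
0.08 0.5 [[154.0, 493.0], [228.0, 439.0], [301.0, 384.0], [374.0, 330.0], [469.0, 260.0]]
0.08 0.6 [[114.0, 578.0], [210.0, 506.0], [306.0, 435.0], [402.0, 364.0], [525.0, 272.0]]
0.13 0.4 [[158.0, 410.0], [217.0, 366.0], [276.0, 323.0], [335.0, 279.0], [411.0, 223.0]]
0.13 0.5 [[128.0, 455.0], [201.0, 401.0], [274.0, 347.0], [347.0, 293.0], [441.0, 224.0]]
0.13 0.6 [[80.0, 528.0], [176.0, 457.0], [271.0, 386.0], [366.0, 316.0], [489.0, 225.0]]
tap 0.2 [184. 278.] [212. 121.]
tap 0.3 [168. 287.] [209.  74.]
tap 0.4 [146. 300.] [206.  23.]
tap 0.5 [113. 318.] [202. -32.]
tap 0.6 [ 62. 348.] [198. -92.]
```

Request:
carry_out --commands '[{"hand": 0.087,"dp": [-0.11,-0.16,0.01],"turn": 0},{"hand": 0.087,"dp": [-0.11,-0.16,0.01],"turn": 0},{"hand": 0.087,"dp": [-0.11,-0.16,0.01],"turn": 0},{"hand": 0.087,"dp": [-0.11,-0.16,0.01],"turn": 0},{"hand": 0.087,"dp": [-0.11,-0.16,0.01],"turn": 0},{"hand": 0.087,"dp": [-0.11,-0.16,0.01],"turn": 0},{"hand": 0.087,"dp": [-0.11,-0.16,0.01],"turn": 0}]'

```text
clock: 1.5
ee_pos: [0.3945, -0.1265, 0.2123]
eef_rot: [0.865, -0.502, -0.0, 0.0]
contact_force: [0.3, -0.7, 0.3]
grip_width: 0.0868
```

```bash
python3 - <<'E'
from h import *
goal([.448,-.0134,.2],-60.5)
snap('side','side2.png');snap('top','top2.png')
E
```

```text
pos [ 0.3945 -0.1265  0.2123] xdir -60.31 dp [-0.0718 -0.1025  0.0123] turn 0.0033 q [-5.010e-01 -3.030e-01  2.052e+00 -1.000e-03  1.392e+00  5.520e-01] F [ 0.3 -0.7  0.3] t 1.5 w 0.0868
[[ 0.495 -0.869 -0.   ]
 [-0.869 -0.495  0.001]]
```

View pics/side2.png

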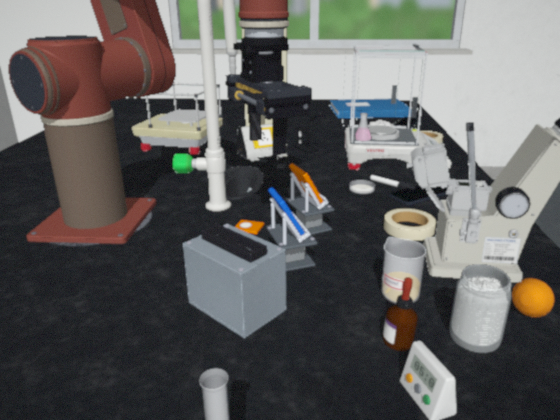

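View pics/top2.png

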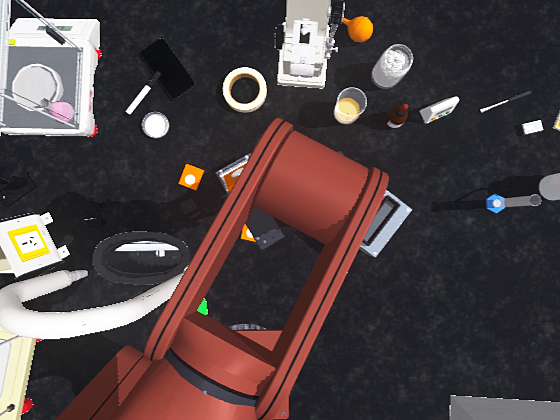

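```bash
python3 - <<'E'
from h import *
j=-.501; e=np.array([np.cos(j),np.sin(j),0]); n=np.array([-np.sin(j),np.cos(j),0]); k=np.array([0,0,1])
for z in (.4,.45,.5,.55):
  # lateral of image lines: left outer bar edge pts and right outer
  for q in ((275,122),(155,352),(388,178),(268,415),(215,215)):
    P=onz('top',*q,z); print(z,q,'r %.3f lat %.3f'%(P@e,P@n))
for q in((262,10),(240,10),(290,10),(262,40)):
  o,d=ray('side',*q); print(q,(o+d*(( -.1265-o[1])/d[1])).round(3))
print(proj('side',np.array([.3945,-.1265,.2123])))
E
```

```text
0.4 (275, 122) r 0.481 lat 0.160
0.4 (155, 352) r 0.123 lat 0.158
0.4 (388, 178) r 0.484 lat -0.014
0.4 (268, 415) r 0.122 lat -0.018
0.4 (215, 215) r 0.327 lat 0.173
0.45 (275, 122) r 0.470 lat 0.153
0.45 (155, 352) r 0.146 lat 0.151
0.45 (388, 178) r 0.473 lat -0.005
0.45 (268, 415) r 0.145 lat -0.008
0.45 (215, 215) r 0.331 lat 0.165
0.5 (275, 122) r 0.459 lat 0.146
0.5 (155, 352) r 0.169 lat 0.144
0.5 (388, 178) r 0.462 lat 0.004
0.5 (268, 415) r 0.168 lat 0.001
0.5 (215, 215) r 0.335 lat 0.157
0.55 (275, 122) r 0.448 lat 0.139
0.55 (155, 352) r 0.192 lat 0.137
0.55 (388, 178) r 0.451 lat 0.014
0.55 (268, 415) r 0.191 lat 0.011
0.55 (215, 215) r 0.338 lat 0.148
(262, 10) [ 0.394 -0.126  0.43 ]
(240, 10) [ 0.359 -0.126  0.43 ]
(290, 10) [ 0.437 -0.126  0.43 ]
(262, 40) [ 0.393 -0.126  0.386]
[265.72720398 144.80410476]
```

Request:
carry_out --commands '[{"hand": 0.03,"dp": [-0.005,-0.101,0.03],"turn": -0.4},{"hand": 0.03,"dp": [-0.005,-0.101,0.03],"turn": -0.8},{"hand": 0.03,"dp": [-0.005,-0.101,0.03],"turn": -1.2},{"hand": 0.03,"dp": [-0.005,-0.101,0.03],"turn": -1.57},{"hand": 0.03,"dp": [-0.005,-0.101,0.03],"turn": -1.57},{"hand": 0.03,"dp": [-0.005,-0.101,0.03],"turn": -1.57},{"hand": 0.03,"dp": [-0.005,-0.101,0.03],"turn": -1.57},{"hand": 0.03,"dp": [-0.005,-0.101,0.03],"turn": -1.57}]'

```text
clock: 2.27
ee_pos: [0.4795, -0.0752, 0.1824]
eef_rot: [1.0, -0.026, -0.0, 0.0]
contact_force: [-0.1, -1.0, 0.7]
grip_width: 0.042
```

```bash
python3 - <<'E'
from h import *
goal([.480,-.072,.150],29.5)
snap('top','top3.png');snap('wrist','wr3.png')
E
```

```text
pos [ 0.4795 -0.0752  0.1824] xdir -3.02 dp [ 0.0003 -0.0032  0.0324] turn -0.5675 q [-3.180e-01 -8.500e-02  1.925e+00 -1.000e-03  1.302e+00 -2.650e-01] F [-0.1 -1.   0.7] t 2.27 w 0.042
[[ 0.999 -0.053 -0.   ]
 [-0.053 -0.999  0.   ]]
```

View pics/top3.png

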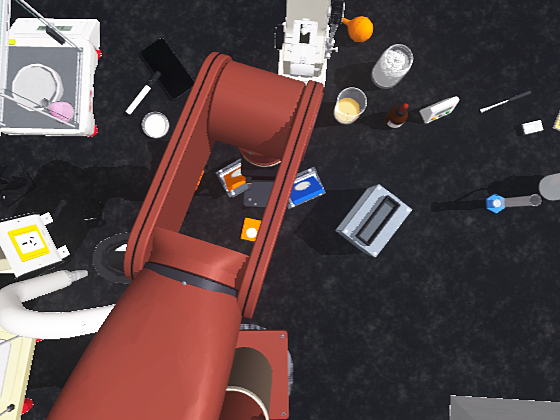

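View pics/wr3.png

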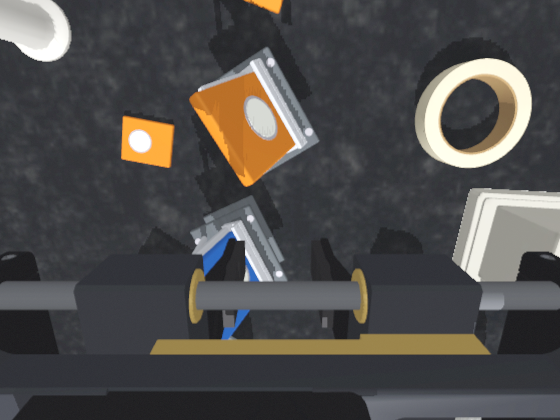

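```bash
cat >> h.py <<'E'
def wray(u,v,s):
    p,f=cam('wrist'); M=np.array(p['mount']); R=Ro.from_quat(s['eef_rot']).as_matrix()
    d=np.array([(u-p['cx'])/f,(v-p['cy'])/f,1]); return R@M[:3,3]+s['ee_pos'], R@(M[:3,:3]@d)
def wz(u,v,s,z):
    o,d=wray(u,v,s); return o+d*(z-o[2])/d[2]
def wproj(X,s):
    p,f=cam('wrist'); M=np.array(p['mount']); R=Ro.from_quat(s['eef_rot']).as_matrix()
    x=R.T@(np.array(X)-s['ee_pos']); c=M[:3,:3].T@(x-M[:3,3]); return np.array([p['cx']+f*c[0]/c[2],p['cy']+f*c[1]/c[2]])
E
python3 - <<'E'
from h import *
s=manip.sense()
im=cv2.imread('pics/wr3.png'); cv2.imwrite('pics/wr3c.png',cv2.resize(im[40:200,170:330],None,fx=3.6,fy=3.6,interpolation=2))
T=np.array([.445,-.0151,.1323]); l=np.array([-.87,-.492,0]);w=np.array([-.492,.87,0]);k=np.array([0,0,1])
yp=.866*l-.5*k; 
for a in(1,-1):
  for b in(1,-1): print('w',a,'y',b,wproj(T+a*.035*w+b*.005*yp,s).round(1))
s2=dict(s); print(s['effort'].round(2))
E
```

```text
w 1 y 1 [185.1 102.2]
w 1 y -1 [193.7  94.2]
w -1 y 1 [245.7 189.2]
w -1 y -1 [255.3 184.4]
[  0.22 -33.43 -37.57   0.07   0.07  -1.62]
```

View pics/wr3c.png

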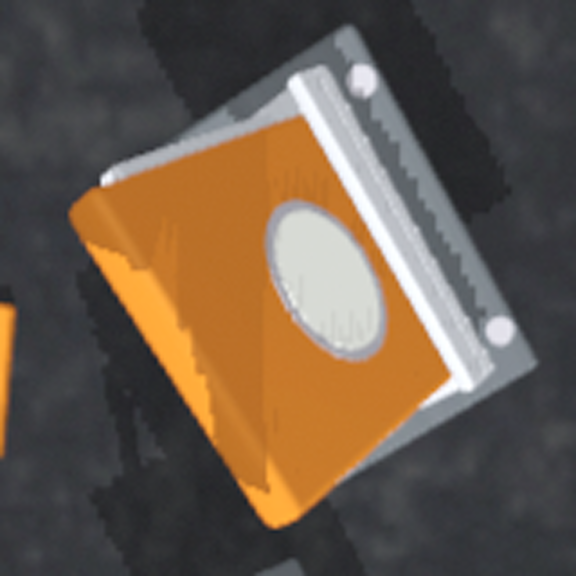

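Request:
carry_out --commands '[{"hand": 0.03,"dp": [0.0,-0.002,0.03],"turn": -0.57},{"hand": 0.03,"dp": [0.0,-0.002,0.03],"turn": -0.57},{"hand": 0.03,"dp": [0.0,-0.002,0.03],"turn": -0.57},{"hand": 0.03,"dp": [0.0,-0.002,0.03],"turn": -0.57},{"hand": 0.03,"dp": [0.0,-0.002,0.03],"turn": -0.57},{"hand": 0.03,"dp": [0.0,-0.002,0.03],"turn": -0.57},{"hand": 0.03,"dp": [0.0,-0.002,0.03],"turn": -0.57}]'

```text
clock: 2.95
ee_pos: [0.4798, -0.072, 0.1525]
eef_rot: [0.968, 0.251, -0.0, 0.0]
contact_force: [0.3, 0.3, 0.7]
grip_width: 0.0301
```

```bash
python3 - <<'E'
from h import *
goal([.4607,-.0372,.150],29.5)
s=manip.sense();print(s['effort'].round(2))
snap('wrist','wr4.png');snap('side','side4.png');snap('top','top4.png')
T=np.array([.445,-.0151,.1323]); l=np.array([-.87,-.492,0]);w=np.array([-.492,.87,0]);k=np.array([0,0,1])
yp=.866*l-.5*k; 
for a in(1,-1):
  for b in(1,-1): print('w',a,'y',b,wproj(T+a*.035*w+b*.005*yp,s).round(1))
E
```

```text
pos [ 0.4798 -0.072   0.1525] xdir 29.06 dp [ 0.0002 -0.0397  0.0025] turn -0.0077 q [-0.312 -0.055  1.955 -0.     1.241 -0.819] F [0.3 0.3 0.7] t 2.95 w 0.0301
[[ 0.874  0.486 -0.   ]
 [ 0.486 -0.874  0.   ]]
[-0.000e+00 -3.392e+01 -3.659e+01  2.000e-02  8.000e-02 -2.400e-01]
w 1 y 1 [263.7  68.5]
w 1 y -1 [279.6  67.2]
w -1 y 1 [266.2 192.1]
w -1 y -1 [280.4 194.1]
```

View pics/wr4.png

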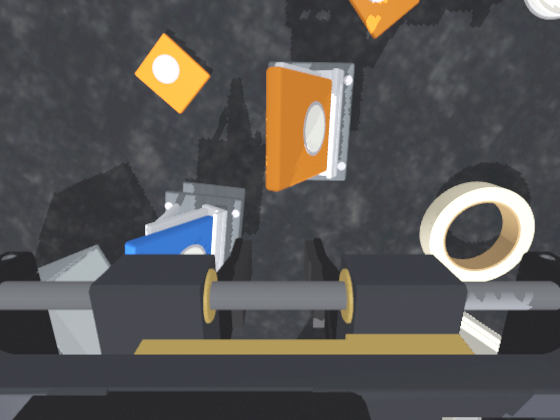

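View pics/side4.png

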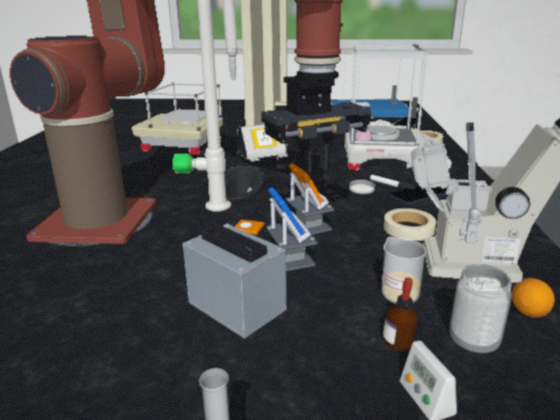

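View pics/top4.png

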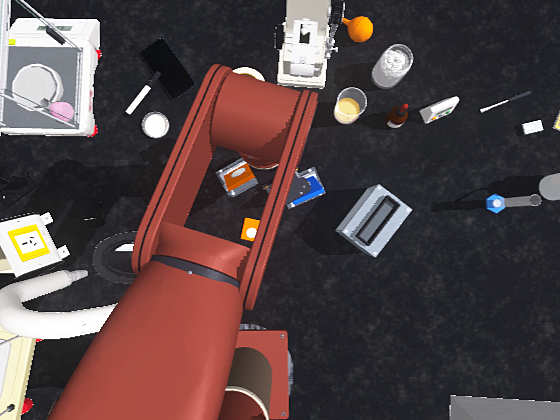

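```bash
python3 - <<'E'
from h import *
j=-.312; e=np.array([np.cos(j),np.sin(j),0]); n=np.array([-np.sin(j),np.cos(j),0])
for z in (.45,.5,.55,.6,.65):
  print(z,[('r %.3f lat %.3f'%(P@e,P@n)) for P in [onz('top',*q,z) for q in ((112,330),(137,265),(212,75),(185,130),(318,95),(253,300))]])
for tap in ((.255,.092),(.259,.092)):
  P=np.array([*tap,0]);print('tap r lat',P@e,P@n)
for jj in(-.25,-.262,-.22): print(jj, .255*np.cos(jj)+.092*np.sin(jj), -.255*np.sin(jj)+.092*np.cos(jj))
for q in ((120,318),(100,322),(80,325),(60,326),(40,322),(18,308)): print(q,[proj for proj in [onz('top',*q,z).round(3)[:2].tolist() for z in (.45,.5,.55)]])
# heights of shoulder
print([proj('side',np.array([0,0,z])).round(0) for z in (.15,.2,.25,.3,.35)])
# cylinder bottom
o,d=ray('side',318,55); print((o+d*((-.072-o[1])/d[1])).round(3))
E
```

```text
0.45 ['r 0.182 lat 0.181', 'r 0.268 lat 0.175', 'r 0.525 lat 0.157', 'r 0.448 lat 0.169', 'r 0.539 lat 0.020', 'r 0.269 lat 0.023']
0.5 ['r 0.202 lat 0.163', 'r 0.279 lat 0.159', 'r 0.510 lat 0.142', 'r 0.440 lat 0.153', 'r 0.522 lat 0.020', 'r 0.280 lat 0.022']
0.55 ['r 0.222 lat 0.146', 'r 0.290 lat 0.142', 'r 0.494 lat 0.127', 'r 0.433 lat 0.137', 'r 0.505 lat 0.019', 'r 0.291 lat 0.021']
0.6 ['r 0.242 lat 0.129', 'r 0.301 lat 0.125', 'r 0.479 lat 0.113', 'r 0.425 lat 0.121', 'r 0.488 lat 0.018', 'r 0.302 lat 0.021']
0.65 ['r 0.262 lat 0.112', 'r 0.313 lat 0.109', 'r 0.463 lat 0.098', 'r 0.418 lat 0.105', 'r 0.471 lat 0.018', 'r 0.313 lat 0.020']
tap r lat 0.21444842714796614 0.16583386895855584
tap r lat 0.2182553133413784 0.16706171972734132
-0.25 0.2243115032847983 0.15222795240728265
-0.262 0.22246866146281327 0.1549086655644034
-0.22 0.22877672425586443 0.1454311192240374
(120, 318) [[0.243, 0.106], [0.255, 0.085], [0.268, 0.063]]
(100, 322) [[0.238, 0.131], [0.251, 0.107], [0.264, 0.083]]
(80, 325) [[0.235, 0.156], [0.248, 0.13], [0.261, 0.103]]
(60, 326) [[0.234, 0.182], [0.247, 0.152], [0.261, 0.123]]
(40, 322) [[0.239, 0.207], [0.252, 0.175], [0.265, 0.143]]
(18, 308) [[0.257, 0.235], [0.268, 0.2], [0.279, 0.165]]
[array([ 84., 154.]), array([ 80., 130.]), array([ 75., 106.]), array([70., 81.]), array([65., 54.])]
[ 0.483 -0.072  0.357]
```

Request:
carry_out --commands '[{"hand": 0.03,"dp": [0.0,-0.01,0.0],"turn": -0.008},{"hand": 0.03,"dp": [0.0,-0.018,0.0],"turn": -0.008},{"hand": 0.03,"dp": [0.0,-0.025,0.0],"turn": -0.008},{"hand": 0.03,"dp": [0.0,-0.025,0.0],"turn": -0.008}]'

```text
clock: 3.43
ee_pos: [0.4667, -0.0477, 0.1524]
eef_rot: [0.966, 0.258, -0.0, -0.0]
contact_force: [0.5, 0.5, 0.0]
grip_width: 0.0301
```

```bash
python3 - <<'E'
from h import *
goal([.4607,-.0372,.150],29.5)
s=manip.sense();print(s['effort'].round(2))
E
```

```text
pos [ 0.4667 -0.0477  0.1524] xdir 29.96 dp [ 0.0001 -0.012   0.0024] turn 0.008 q [-0.27  -0.095  1.993  0.     1.244 -0.793] F [0.5 0.5 0. ] t 3.43 w 0.0301
[[ 0.866  0.499 -0.   ]
 [ 0.499 -0.866 -0.001]]
[-3.000e-02 -3.247e+01 -3.684e+01  4.000e-02  1.000e-01  1.600e-01]
```

Request:
carry_out --commands '[{"hand": 0.03,"dp": [0.0,-0.004,0.0],"turn": 0.0},{"hand": 0.03,"dp": [0.0,-0.006,0.0],"turn": 0.0},{"hand": 0.03,"dp": [0.0,-0.008,0.0],"turn": 0.0},{"hand": 0.03,"dp": [0.0,-0.008,0.0],"turn": 0.0}]'

```text
clock: 3.77
ee_pos: [0.4635, -0.042, 0.1526]
eef_rot: [0.966, 0.258, 0.0, -0.0]
contact_force: [-0.1, -0.9, 0.4]
grip_width: 0.0298
```

```bash
python3 - <<'E'
from h import *
goal([.4607,-.0372,.125],29.5)
s=manip.sense();print(s['effort'].round(2))
snap('wrist','wr5.png');snap('side','side5.png')
a=cv2.imread('pics/side5.png')[120:260,220:400]; cv2.imwrite('pics/side5c.png',cv2.resize(a,None,fx=4,fy=4,interpolation=2))
E
```

```text
pos [ 0.4635 -0.042   0.1526] xdir 29.92 dp [-0.0001 -0.0056  0.0276] turn 0.0073 q [-0.26  -0.105  2.002  0.     1.244 -0.782] F [-0.1 -0.9  0.4] t 3.77 w 0.0298
[[ 0.867  0.499  0.   ]
 [ 0.499 -0.867 -0.   ]]
[  0.11 -31.75 -36.69   0.04   0.09   0.05]
```

View pics/wr5.png

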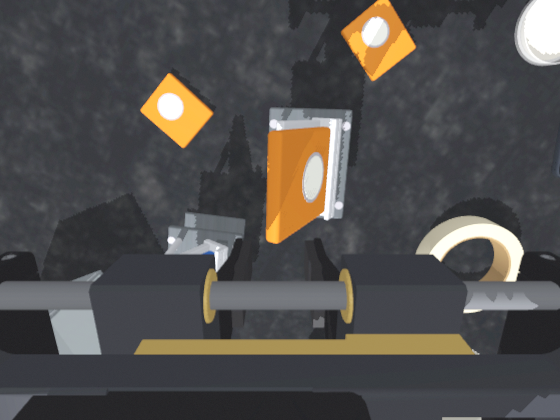

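View pics/side5c.png

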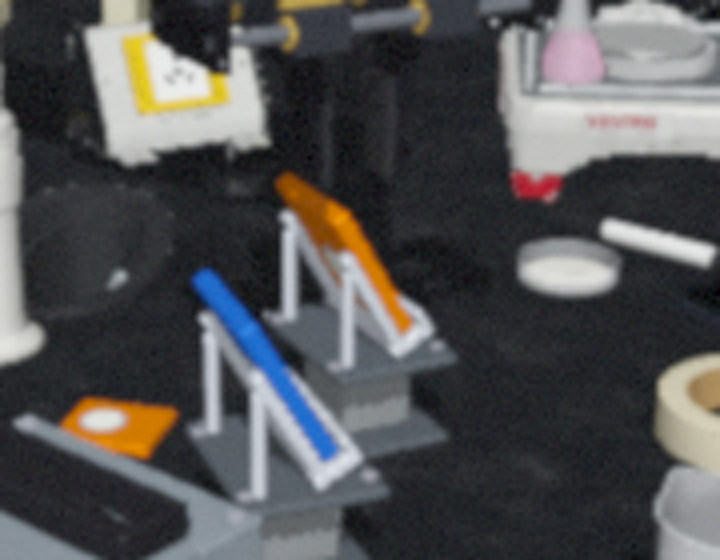

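```bash
python3 - <<'E'
from h import *
s=manip.sense(); p=s['ee_pos']
print(wproj(p,s),proj('side',p))
R=Ro.from_quat(s['eef_rot']).as_matrix()
for x in(.015,-.015): print(wproj(p+R[:,0]*x,s),proj('side',p+R[:,0]*x), wproj(p+R[:,0]*x-R[:,2]*.02,s))
T=np.array([.445,-.0151,.1323]); l=np.array([-.87,-.492,0]);w=np.array([-.492,.87,0]);k=np.array([0,0,1]);yp=.866*l-.5*k
for a in(1,-1):
  for b in(1,-1): print('w',a,'y',b,wproj(T+a*.035*w+b*.005*yp,s).round(1),proj('side',T+a*.035*w+b*.005*yp).round(1))
E
```

```text
[277.43811967 255.67424264] [306.06833191 162.27138258]
[303.61161536 255.62708636] [312.77189264 161.1278339 ] [306.79705586 273.21956538]
[251.25668144 255.72141323] [299.2732582  163.43054231] [248.16244745 273.33118718]
w 1 y 1 [265.7 131.5] [287.4 163.8]
w 1 y -1 [280.7 132.3] [291.1 160.9]
w -1 y 1 [266.2 242.7] [303.2 174.2]
w -1 y -1 [279.7 246. ] [307.1 171.1]
```

Request:
carry_out --commands '[{"hand": 0.03,"dp": [0.0,-0.003,0.0],"turn": 0.0},{"hand": 0.03,"dp": [0.0,-0.0055,0.004],"turn": 0.0},{"hand": 0.03,"dp": [0.0,-0.0055,0.012],"turn": 0.0},{"hand": 0.03,"dp": [0.0,-0.0055,0.018],"turn": 0.0},{"hand": 0.03,"dp": [0.0,-0.0055,0.018],"turn": 0.0}]'

```text
clock: 4.28
ee_pos: [0.4595, -0.0372, 0.1325]
eef_rot: [0.966, 0.258, -0.001, -0.001]
contact_force: [-0.0, 0.2, 0.5]
grip_width: 0.0298
```

```bash
python3 - <<'E'
from h import *
goal([.4607,-.0372,.125],29.5)
s=manip.sense();print(s['effort'].round(2))
E
```

```text
pos [ 0.4595 -0.0372  0.1325] xdir 29.91 dp [0.001  0.0006 0.0075] turn 0.0072 q [-0.252 -0.089  2.028 -0.     1.206 -0.774] F [-0.   0.2  0.5] t 4.28 w 0.0298
[[ 0.867  0.499 -0.002]
 [ 0.499 -0.867 -0.002]]
[-1.000e-02 -3.218e+01 -3.698e+01  4.000e-02 -2.100e-01  0.000e+00]
```

Request:
carry_out --commands '[{"hand": 0.03,"dp": [0.001,0.0,0.004],"turn": 0.0},{"hand": 0.03,"dp": [0.001,0.0,0.0075],"turn": 0.0},{"hand": 0.03,"dp": [0.001,0.0,0.0075],"turn": 0.0}]'

```text
clock: 4.53
ee_pos: [0.4614, -0.0369, 0.1262]
eef_rot: [0.966, 0.258, -0.001, -0.0]
contact_force: [0.3, -0.1, 0.5]
grip_width: 0.0302
```

```bash
python3 - <<'E'
from h import *
goal([.4607,-.0372,.125],29.5)
s=manip.sense();print(s['effort'].round(2))
snap('wrist','wr6.png');snap('side','side6.png')
a=cv2.imread('pics/side6.png')[140:220,260:360]; cv2.imwrite('pics/side6c.png',cv2.resize(a,None,fx=7,fy=7,interpolation=2))
a=cv2.imread('pics/wr6.png')[150:340,200:360]; cv2.imwrite('pics/wr6c.png',cv2.resize(a,None,fx=3,fy=3,interpolation=2))
E
```

```text
pos [ 0.4614 -0.0369  0.1262] xdir 29.9 dp [-0.0007 -0.0001  0.0012] turn 0.007 q [-0.251 -0.079  2.031  0.     1.19  -0.772] F [ 0.3 -0.1  0.5] t 4.53 w 0.0302
[[ 0.867  0.499 -0.001]
 [ 0.499 -0.867 -0.001]]
[-2.000e-02 -3.208e+01 -3.623e+01  3.000e-02 -9.000e-02  1.000e-02]
```

View pics/wr6c.png

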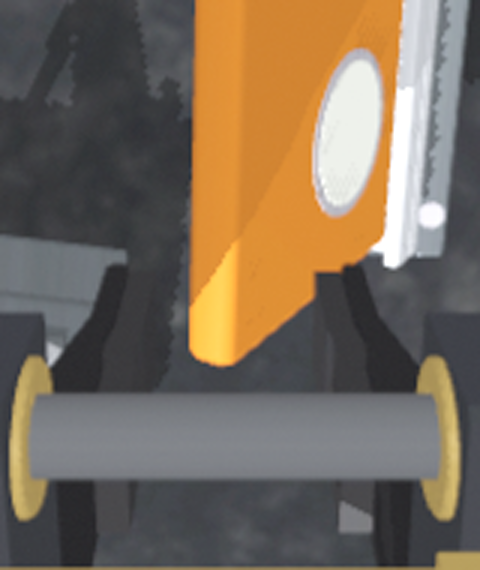

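View pics/side6c.png

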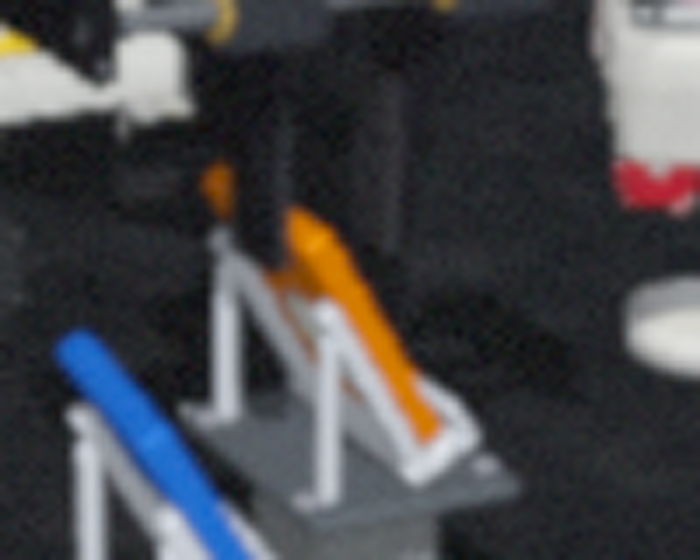

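Request:
carry_out --commands '[{"hand": 0.03,"dp": [-0.0005,0.0,0.0015],"turn": 0.0},{"hand": 0.02,"dp": [-0.0005,0.0,0.0015],"turn": 0.0},{"hand": 0.015,"dp": [-0.0005,0.0,0.0015],"turn": 0.0},{"hand": 0.012,"dp": [-0.0005,0.0,0.0015],"turn": 0.0},{"hand": 0.012,"dp": [-0.0005,0.0,0.0015],"turn": 0.0},{"hand": 0.012,"dp": [-0.0005,0.0,0.0015],"turn": 0.0}]'

```text
clock: 5.13
ee_pos: [0.4614, -0.0373, 0.1257]
eef_rot: [0.966, 0.258, 0.0, 0.0]
contact_force: [0.1, -0.8, 1.3]
grip_width: 0.0133
```

```bash
python3 - <<'E'
from h import *
goal([.4607,-.0372,.125],29.5)
s=manip.sense();print(s['effort'].round(2))
snap('wrist','wr7.png');snap('side','side7.png')
a=cv2.imread('pics/side7.png')[140:220,260:360]; cv2.imwrite('pics/side7c.png',cv2.resize(a,None,fx=7,fy=7,interpolation=2))
a=cv2.imread('pics/wr7.png')[150:340,200:360]; cv2.imwrite('pics/wr7c.png',cv2.resize(a,None,fx=3,fy=3,interpolation=2))
E
```

```text
pos [ 0.4614 -0.0373  0.1257] xdir 29.91 dp [-0.0005 -0.0005  0.0007] turn 0.0071 q [-0.251 -0.079  2.032 -0.     1.188 -0.773] F [ 0.1 -0.8  1.3] t 5.13 w 0.0133
[[ 0.867  0.499  0.   ]
 [ 0.499 -0.867  0.   ]]
[ 1.900e-01 -3.152e+01 -3.549e+01  1.300e-01 -3.000e-02 -3.000e-02]
```

View pics/wr7c.png

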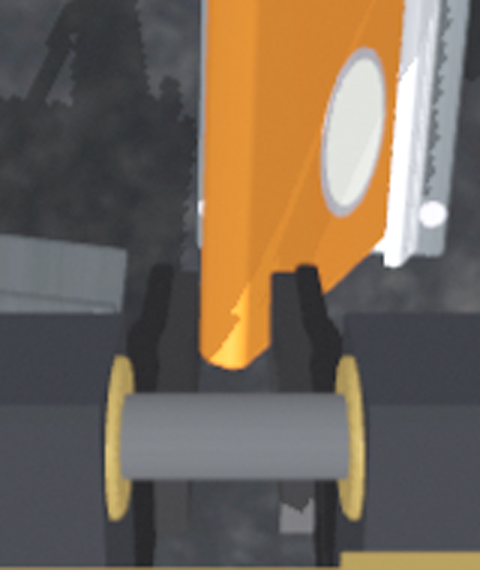

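View pics/side7c.png

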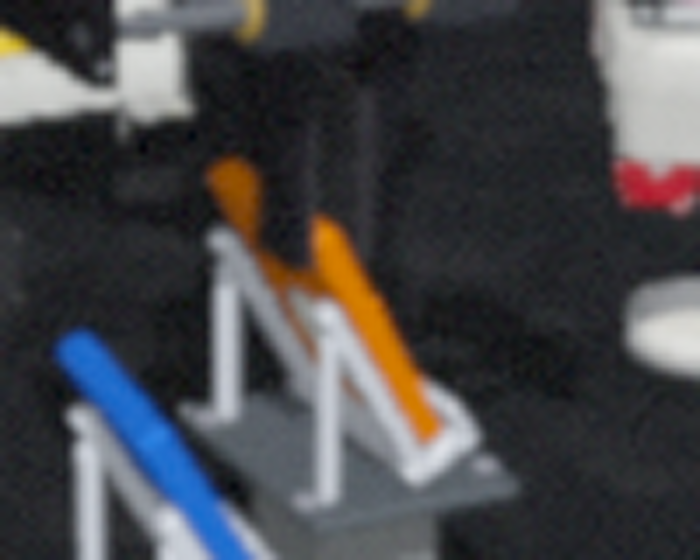

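Request:
carry_out --commands '[{"hand": 0.008,"dp": [0.0,0.0,0.0],"turn": 0.0},{"hand": 0.008,"dp": [0.0,0.0,0.0],"turn": 0.0},{"hand": 0.008,"dp": [-0.001,0.0,-0.002],"turn": 0.0},{"hand": 0.008,"dp": [-0.002,0.0,-0.004],"turn": 0.0},{"hand": 0.008,"dp": [-0.002,0.0,-0.004],"turn": 0.0}]'

```text
clock: 5.65
ee_pos: [0.4597, -0.0383, 0.1299]
eef_rot: [0.966, 0.258, 0.0, 0.0]
contact_force: [0.8, 0.5, -0.7]
grip_width: 0.0117
```

```bash
python3 - <<'E'
from h import *
goal([.4607,-.0372,.125],29.5)
s=manip.sense();print(s['effort'].round(2))
snap('wrist','wr8.png');snap('side','side8.png')
a=cv2.imread('pics/side8.png')[140:220,260:360]; cv2.imwrite('pics/side8c.png',cv2.resize(a,None,fx=7,fy=7,interpolation=2))
E
```

```text
pos [ 0.4597 -0.0383  0.1299] xdir 29.91 dp [ 0.0014 -0.0004  0.0049] turn 0.0071 q [-0.254 -0.089  2.033  0.     1.197 -0.776] F [ 0.8  0.5 -0.7] t 5.65 w 0.0117
[[ 0.867  0.499  0.   ]
 [ 0.499 -0.867  0.   ]]
[ -0.19 -31.61 -35.55  -0.2    0.39  -0.07]
```

View pics/side8c.png

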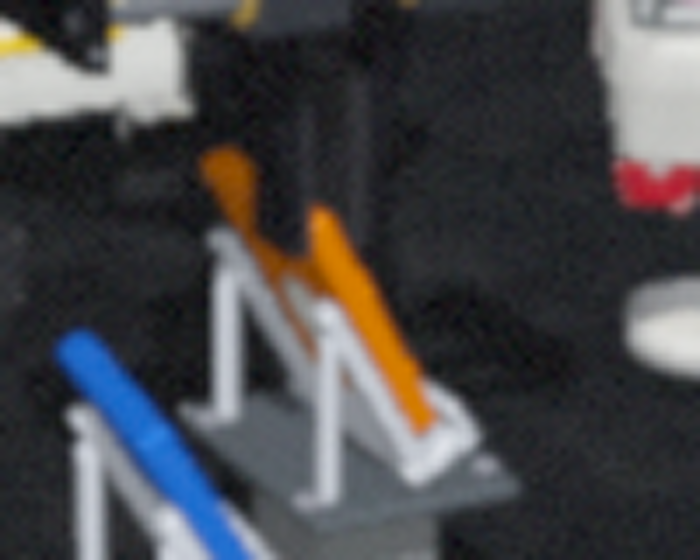

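View pics/wr8.png

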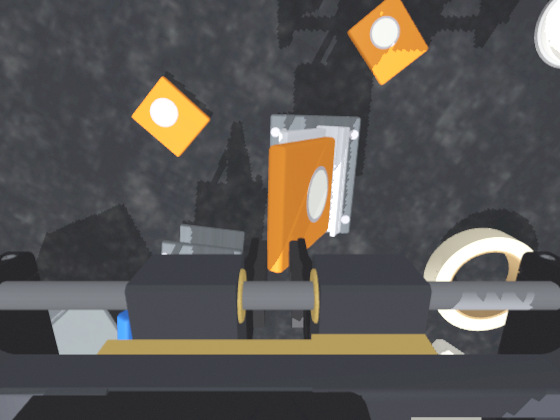

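Request:
carry_out --commands '[{"hand": 0.005,"dp": [-0.0015,0.0,-0.003],"turn": 0.0},{"hand": 0.005,"dp": [-0.003,0.0,-0.006],"turn": 0.0},{"hand": 0.005,"dp": [-0.0045,0.0,-0.009],"turn": 0.0},{"hand": 0.005,"dp": [-0.006,0.0,-0.013],"turn": 0.0},{"hand": 0.005,"dp": [-0.0075,0.0,-0.017],"turn": 0.0},{"hand": 0.005,"dp": [-0.0075,0.0,-0.02],"turn": 0.0},{"hand": 0.005,"dp": [-0.0075,0.0,-0.02],"turn": 0.0}]'

```text
clock: 6.33
ee_pos: [0.4535, -0.0423, 0.1505]
eef_rot: [0.966, 0.258, 0.001, 0.0]
contact_force: [0.5, 0.2, -0.7]
grip_width: 0.0113
```

```bash
python3 - <<'E'
from h import *
goal([.4607,-.0372,.125],29.5)
s=manip.sense();print(s['effort'].round(2))
snap('wrist','wr9.png');snap('side','side9.png')
a=cv2.imread('pics/side9.png')[130:220,260:360]; cv2.imwrite('pics/side9c.png',cv2.resize(a,None,fx=6,fy=6,interpolation=2))
E
```

```text
pos [ 0.4535 -0.0423  0.1505] xdir 29.9 dp [ 0.0087 -0.0008  0.0256] turn 0.0069 q [-0.266 -0.13   2.029 -0.     1.241 -0.788] F [ 0.5  0.2 -0.7] t 6.33 w 0.0113
[[ 0.867  0.498  0.001]
 [ 0.498 -0.867  0.001]]
[ 1.000e-02 -3.026e+01 -3.614e+01 -4.000e-02  4.100e-01 -4.000e-02]
```

View pics/side9c.png

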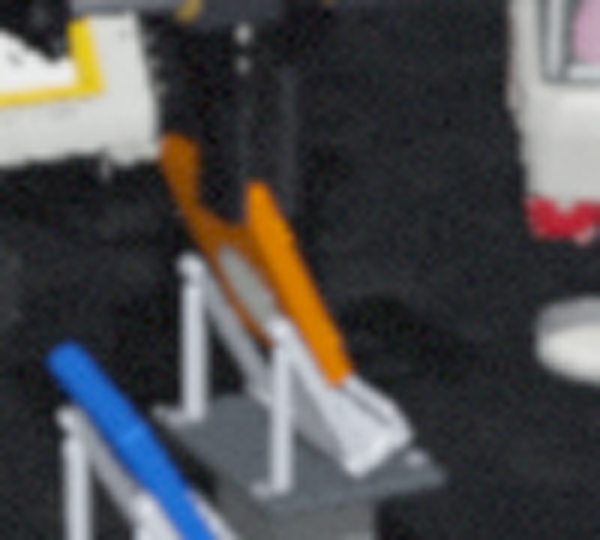

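View pics/wr9.png

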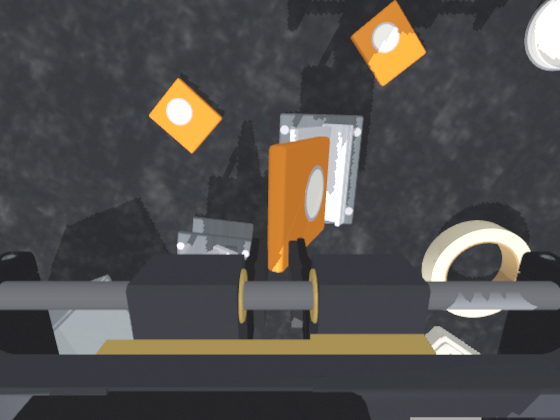

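Request:
carry_out --commands '[{"hand": 0.0,"dp": [-0.005,0.0,-0.015],"turn": 0.0},{"hand": 0.0,"dp": [-0.01,0.005,-0.03],"turn": 0.0},{"hand": 0.0,"dp": [-0.01,0.01,-0.045],"turn": 0.0},{"hand": 0.0,"dp": [-0.01,0.02,-0.06],"turn": 0.0},{"hand": 0.0,"dp": [-0.01,0.03,-0.08],"turn": 0.0},{"hand": 0.0,"dp": [-0.01,0.03,-0.08],"turn": 0.0},{"hand": 0.0,"dp": [-0.01,0.03,-0.08],"turn": 0.0}]'

```text
clock: 7.02
ee_pos: [0.4598, -0.0733, 0.2299]
eef_rot: [0.966, 0.258, 0.001, 0.0]
contact_force: [-0.5, 0.6, -0.9]
grip_width: 0.0101
```

```bash
python3 - <<'E'
from h import *
goal([.3584,-.2952,.22],51.3)
s=manip.sense();print(s['effort'].round(2))
snap('wrist','wr10.png');snap('side','side10.png')
a=cv2.imread('pics/side10.png')[60:220,230:390]; cv2.imwrite('pics/side10c.png',cv2.resize(a,None,fx=3.6,fy=3.6,interpolation=2))
E
```

```text
pos [ 0.4598 -0.0733  0.2299] xdir 29.87 dp [-0.1985  0.1419  0.0099] turn -0.374 q [-0.328 -0.177  1.917 -0.     1.401 -0.849] F [-0.5  0.6 -0.9] t 7.02 w 0.0101
[[ 0.867  0.498  0.001]
 [ 0.498 -0.867  0.001]]
[-3.500e-01 -3.154e+01 -4.101e+01 -3.000e-02  9.000e-02 -5.000e-02]
```

View pics/side10c.png

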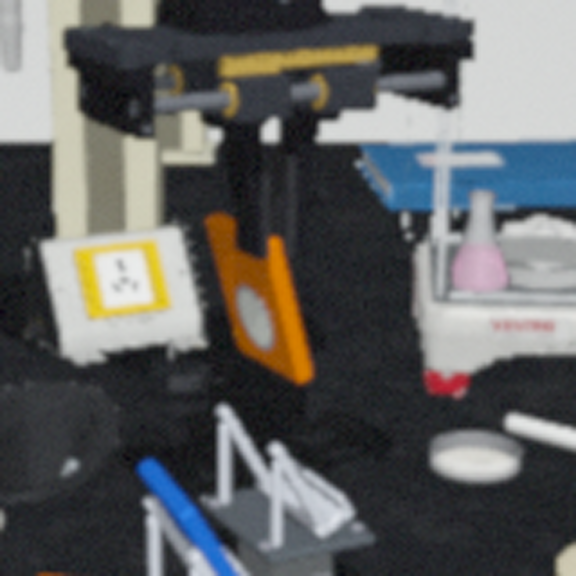

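View pics/wr10.png

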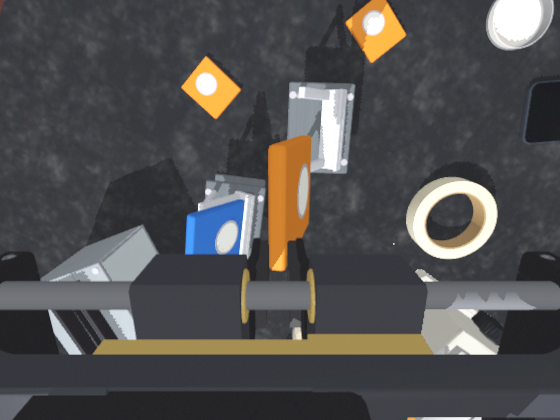

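Request:
carry_out --commands '[{"hand": 0.0,"dp": [-0.02,0.02,-0.01],"turn": -0.05},{"hand": 0.0,"dp": [-0.05,0.045,-0.01],"turn": -0.1},{"hand": 0.0,"dp": [-0.08,0.07,-0.01],"turn": -0.16},{"hand": 0.0,"dp": [-0.11,0.1,-0.01],"turn": -0.22},{"hand": 0.0,"dp": [-0.14,0.125,-0.01],"turn": -0.28},{"hand": 0.0,"dp": [-0.17,0.15,-0.01],"turn": -0.34},{"hand": 0.0,"dp": [-0.185,0.163,-0.01],"turn": -0.374},{"hand": 0.0,"dp": [-0.1885,0.167,-0.01],"turn": -0.374}]'

```text
clock: 7.78
ee_pos: [0.3771, -0.3136, 0.2376]
eef_rot: [0.902, 0.432, -0.001, -0.001]
contact_force: [-0.7, -0.1, -0.7]
grip_width: 0.0098
```

Request:
carry_out --commands '[{"hand": 0.0,"dp": [0,0,0],"turn": 0},{"hand": 0.0,"dp": [0,0,0],"turn": 0}]'

```text
clock: 7.95
ee_pos: [0.3791, -0.3104, 0.2383]
eef_rot: [0.902, 0.433, 0.0, -0.001]
contact_force: [0.1, 0.6, -0.6]
grip_width: 0.0097
```

```bash
python3 - <<'E'
from h import *
goal([.3795,-.3121,.22],51.3)
snap('wrist','wr11.png');snap('side','side11.png');snap('top','top11.png')
a=cv2.imread('pics/side11.png')[60:330,130:350]; cv2.imwrite('pics/side11c.png',cv2.resize(a,None,fx=2.2,fy=2.2,interpolation=2))
E
```

```text
pos [ 0.3791 -0.3104  0.2383] xdir 51.28 dp [-0.0011  0.0014  0.0183] turn -0.0003 q [-8.480e-01 -1.170e-01  1.847e+00  1.000e-03  1.413e+00 -1.743e+00] F [ 0.1  0.6 -0.6] t 7.95 w 0.0097
[[ 0.626  0.78   0.001]
 [ 0.78  -0.626 -0.002]]
```

View pics/side11c.png

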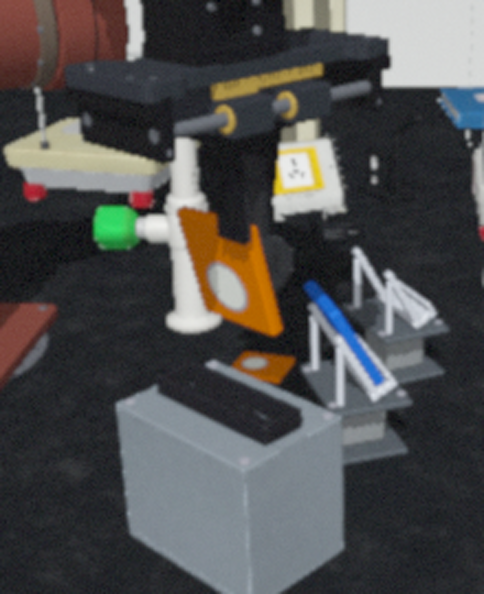

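View pics/wr11.png

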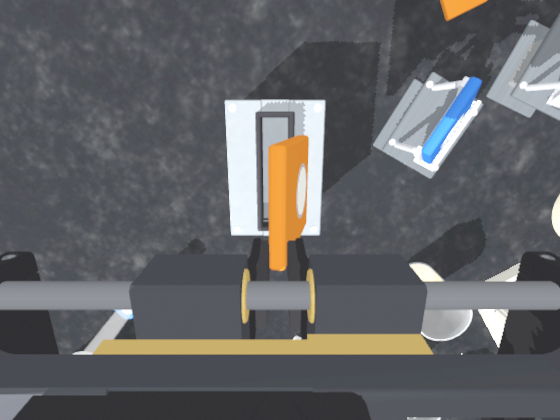

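View pics/top11.png

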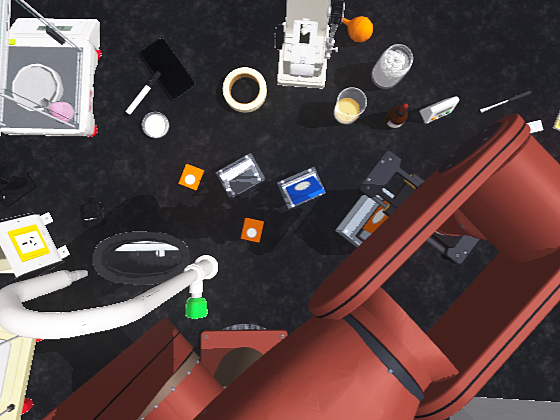

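```bash
python3 - <<'E'
from h import *
a=cv2.imread('pics/wr11.png')[90:290,215:345]; cv2.imwrite('pics/wr11c.png',cv2.resize(a,None,fx=3,fy=3,interpolation=2))
a=cv2.imread('pics/side11.png')[140:260,190:290]; cv2.imwrite('pics/side11d.png',cv2.resize(a,None,fx=5,fy=5,interpolation=2))
E
```

```text
(no output)
```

View pics/wr11c.png

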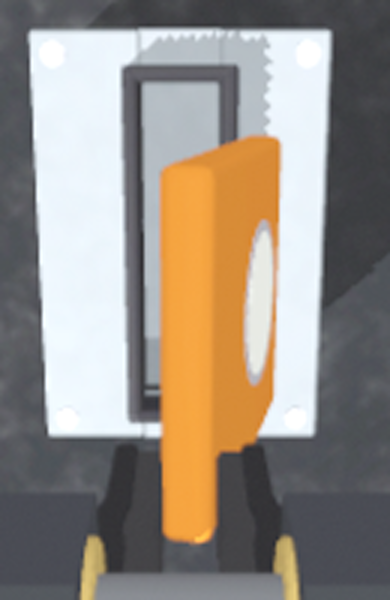

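View pics/side11d.png

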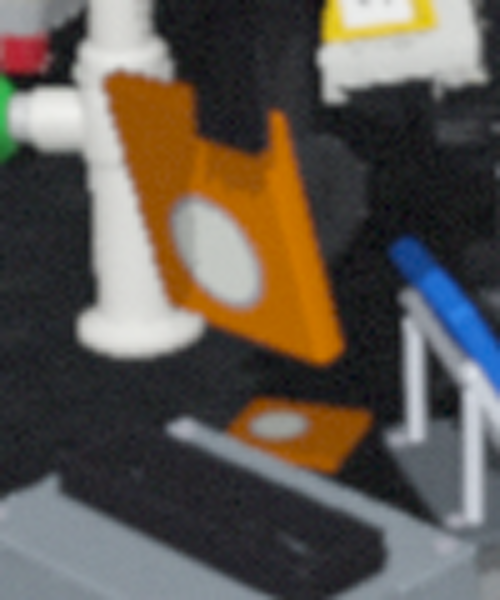

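Request:
carry_out --commands '[{"hand": 0.0,"dp": [-0.009,0.0045,0.01],"turn": 0},{"hand": 0.0,"dp": [-0.018,0.0045,0.02],"turn": 0},{"hand": 0.0,"dp": [-0.018,0.0045,0.03],"turn": 0},{"hand": 0.0,"dp": [-0.018,0.0045,0.04],"turn": 0},{"hand": 0.0,"dp": [-0.018,0.0045,0.04],"turn": 0},{"hand": 0.0,"dp": [-0.018,0.0045,0.04],"turn": 0}]'

```text
clock: 8.6
ee_pos: [0.3709, -0.3279, 0.1981]
eef_rot: [0.901, 0.433, -0.0, -0.001]
contact_force: [0.9, -0.1, -0.7]
grip_width: 0.0097
```

```bash
python3 - <<'E'
from h import *
goal([.3795,-.3121,.22],51.3)
snap('wrist','wr12.png');snap('side','side12.png')
a=cv2.imread('pics/side12.png')[160:340,170:310]; cv2.imwrite('pics/side12c.png',cv2.resize(a,None,fx=3.3,fy=3.3,interpolation=2))
a=cv2.imread('pics/wr12.png')[90:290,215:345]; cv2.imwrite('pics/wr12c.png',cv2.resize(a,None,fx=3,fy=3,interpolation=2))
E
```

```text
pos [ 0.3709 -0.3279  0.1981] xdir 51.32 dp [ 0.0177 -0.0032 -0.0219] turn 0.0003 q [-0.883 -0.073  1.883  0.     1.334 -1.779] F [ 0.9 -0.1 -0.7] t 8.6 w 0.0097
[[ 0.625  0.781  0.001]
 [ 0.781 -0.625 -0.003]]
```

View pics/side12c.png

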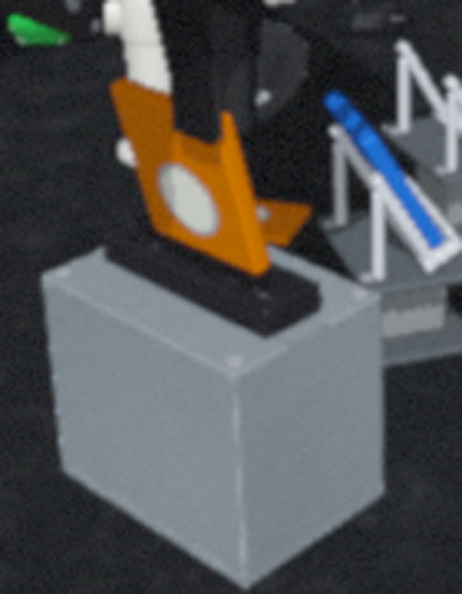

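View pics/wr12c.png

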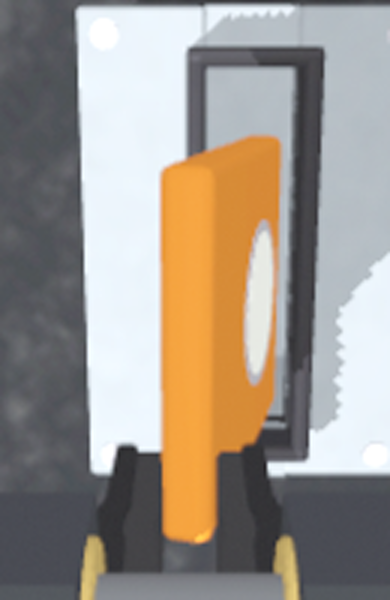

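Request:
carry_out --commands '[{"hand": 0.0,"dp": [-0.003,-0.005,0.0],"turn": 0},{"hand": 0.0,"dp": [-0.003,-0.005,0.004],"turn": 0},{"hand": 0.0,"dp": [-0.002,-0.005,0.009],"turn": 0},{"hand": 0.0,"dp": [-0.001,-0.005,0.014],"turn": 0},{"hand": 0.0,"dp": [0.0,-0.005,0.018],"turn": 0},{"hand": 0.0,"dp": [0.0,-0.005,0.018],"turn": 0}]'

```text
clock: 9.2
ee_pos: [0.3672, -0.3246, 0.1801]
eef_rot: [0.901, 0.433, -0.0, -0.001]
contact_force: [0.4, 0.6, -0.6]
grip_width: 0.0099
```

```bash
python3 - <<'E'
from h import *
goal([.3795,-.3121,.22],51.3)
snap('wrist','wr13.png');snap('side','side13.png')
a=cv2.imread('pics/side13.png')[160:340,170:310]; a=cv2.resize(a,None,fx=2.6,fy=2.6,interpolation=2)
b=cv2.imread('pics/wr13.png')[90:290,215:345]; b=cv2.resize(b,None,fx=2.34,fy=2.34,interpolation=2)
cv2.imwrite('pics/c13.png',np.hstack([a,b]))
E
```

```text
pos [ 0.3672 -0.3246  0.1801] xdir 51.34 dp [ 0.0175  0.0017 -0.0399] turn 0.0008 q [-0.885 -0.069  1.914  0.     1.298 -1.781] F [ 0.4  0.6 -0.6] t 9.2 w 0.0099
[[ 0.625  0.781  0.001]
 [ 0.781 -0.625 -0.002]]
```

View pics/c13.png

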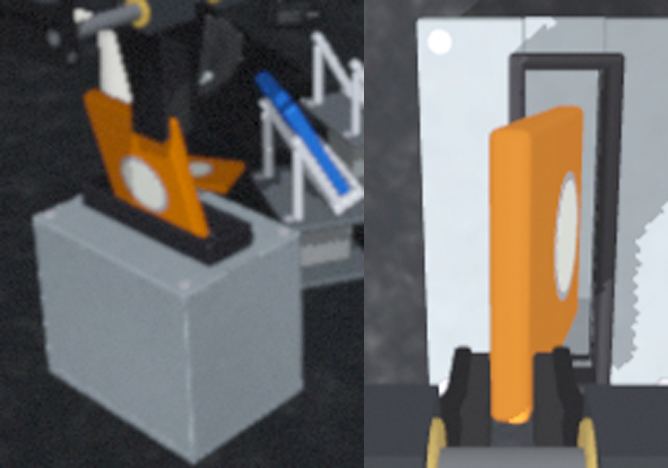

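Request:
carry_out --commands '[{"hand": 0.0,"dp": [0.001,0,0.005],"turn": 0},{"hand": 0.0,"dp": [0.002,0,0.01],"turn": 0},{"hand": 0.0,"dp": [0.0035,0,0.015],"turn": 0},{"hand": 0.0,"dp": [0.0045,0,0.02],"turn": 0},{"hand": 0.0,"dp": [0.0055,0,0.025],"turn": 0},{"hand": 0.0,"dp": [0.0055,0,0.025],"turn": 0}]'

```text
clock: 9.8
ee_pos: [0.3706, -0.3203, 0.155]
eef_rot: [0.901, 0.433, -0.0, -0.001]
contact_force: [-0.2, 0.1, -0.7]
grip_width: 0.0096
```

```bash
python3 - <<'E'
from h import *
goal([.3795,-.3121,.22],51.3)
snap('wrist','wr14.png');snap('side','side14.png')
a=cv2.imread('pics/side14.png')[160:340,170:310]; a=cv2.resize(a,None,fx=2.6,fy=2.6,interpolation=2)
b=cv2.imread('pics/wr14.png')[90:290,215:345]; b=cv2.resize(b,None,fx=2.34,fy=2.34,interpolation=2)
cv2.imwrite('pics/c14.png',np.hstack([a,b]))
E
```

```text
pos [ 0.3706 -0.3203  0.155 ] xdir 51.35 dp [ 0.012   0.0017 -0.065 ] turn 0.0009 q [-0.874 -0.044  1.94   0.     1.248 -1.77 ] F [-0.2  0.1 -0.7] t 9.8 w 0.0096
[[ 0.625  0.781  0.001]
 [ 0.781 -0.625 -0.002]]
```

View pics/c14.png

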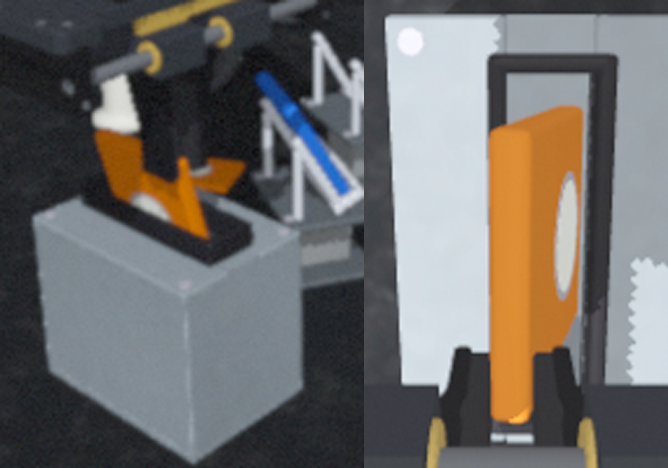

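Request:
carry_out --commands '[{"hand": 0.0,"dp": [0.001,0,0.005],"turn": 0},{"hand": 0.0,"dp": [0.002,0,0.01],"turn": 0},{"hand": 0.0,"dp": [0.0035,0,0.015],"turn": 0},{"hand": 0.0,"dp": [0.0045,0,0.02],"turn": 0},{"hand": 0.0,"dp": [0.005,0,0.022],"turn": 0},{"hand": 0.0,"dp": [0.005,0,0.022],"turn": 0}]'

```text
clock: 10.4
ee_pos: [0.3738, -0.3167, 0.1336]
eef_rot: [0.901, 0.433, -0.0, -0.001]
contact_force: [-0.2, -0.1, -0.7]
grip_width: 0.0098
```

```bash
python3 - <<'E'
from h import *
goal([.3795,-.3121,.22],51.3)
snap('wrist','wr15.png');snap('side','side15.png')
a=cv2.imread('pics/side15.png')[160:340,170:310]; a=cv2.resize(a,None,fx=2.6,fy=2.6,interpolation=2)
b=cv2.imread('pics/wr15.png')[90:290,215:345]; b=cv2.resize(b,None,fx=2.34,fy=2.34,interpolation=2)
cv2.imwrite('pics/c15.png',np.hstack([a,b]))
E
```

```text
pos [ 0.3738 -0.3167  0.1336] xdir 51.35 dp [ 0.0071  0.0014 -0.0864] turn 0.0009 q [-0.864 -0.019  1.959  0.     1.204 -1.76 ] F [-0.2 -0.1 -0.7] t 10.4 w 0.0098
[[ 0.625  0.781  0.   ]
 [ 0.781 -0.625 -0.002]]
```

View pics/c15.png

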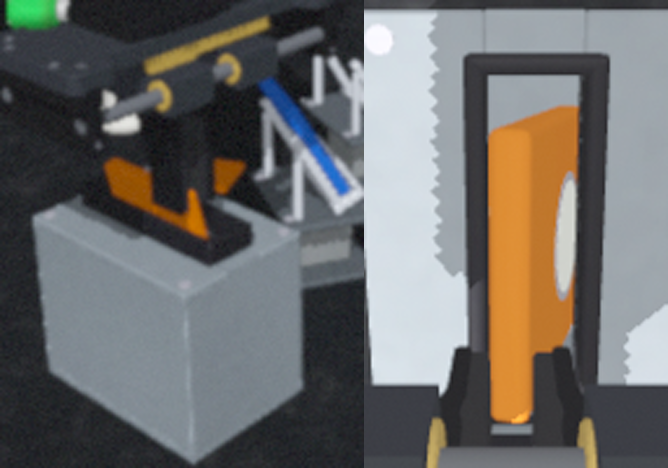

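Request:
carry_out --commands '[{"hand": 0.0,"dp": [0.0025,0,0.003],"turn": 0},{"hand": 0.0,"dp": [0.0025,0,0.003],"turn": 0},{"hand": 0.03,"dp": [0.0025,0,0.003],"turn": 0},{"hand": 0.03,"dp": [0.0025,0,0.003],"turn": 0},{"hand": 0.03,"dp": [0.0025,0,0.003],"turn": 0},{"hand": 0.03,"dp": [0.0025,0,0.003],"turn": 0}]'

```text
clock: 11.0
ee_pos: [0.3758, -0.3155, 0.1318]
eef_rot: [0.901, 0.433, 0.0, 0.0]
contact_force: [-0.5, -0.2, -0.4]
grip_width: 0.0266
```

```bash
python3 - <<'E'
from h import *
goal([.3795,-.3121,.22],51.3)
snap('wrist','wr16.png');snap('side','side16.png')
a=cv2.imread('pics/side16.png')[160:340,170:310]; a=cv2.resize(a,None,fx=2.6,fy=2.6,interpolation=2)
b=cv2.imread('pics/wr16.png')[90:290,215:345]; b=cv2.resize(b,None,fx=2.34,fy=2.34,interpolation=2)
cv2.imwrite('pics/c16.png',np.hstack([a,b]))
E
```

```text
pos [ 0.3758 -0.3155  0.1318] xdir 51.34 dp [ 0.0049  0.0008 -0.0882] turn 0.0006 q [-0.859 -0.017  1.96  -0.     1.198 -1.755] F [-0.5 -0.2 -0.4] t 11.0 w 0.0266
[[ 0.625  0.781 -0.   ]
 [ 0.781 -0.625  0.   ]]
```

View pics/c16.png

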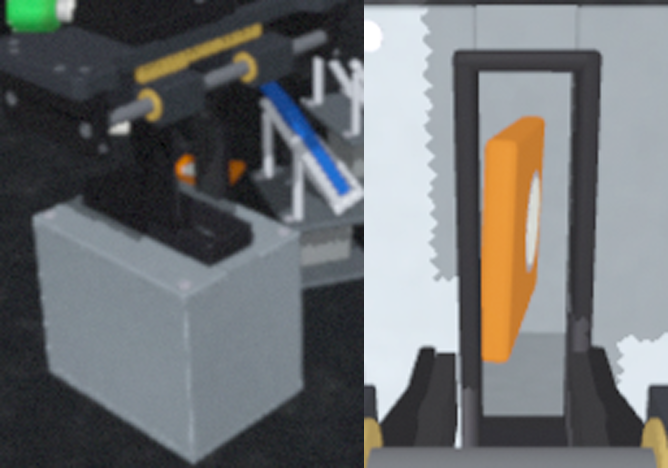

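Request:
carry_out --commands '[{"hand": 0.03,"dp": [0,0,-0.03],"turn": 0},{"hand": 0.03,"dp": [0,0,-0.06],"turn": 0},{"hand": 0.03,"dp": [0,0,-0.09],"turn": 0},{"hand": 0.03,"dp": [0,0.0,-0.12],"turn": 0},{"hand": 0.03,"dp": [0,0.0,-0.12],"turn": 0},{"hand": 0.03,"dp": [0,0.0,-0.12],"turn": 0}]'

```text
clock: 11.6
ee_pos: [0.3767, -0.3164, 0.2539]
eef_rot: [0.901, 0.433, 0.001, 0.002]
contact_force: [0.2, -0.2, 0.1]
grip_width: 0.0298
```

```bash
python3 - <<'E'
from h import *
goal([.3795,-.3121,.22],51.3)
snap('wrist','wr17.png');snap('side','side17.png')
a=cv2.imread('pics/side17.png')[100:340,170:350]; a=cv2.resize(a,None,fx=2,fy=2,interpolation=2)
b=cv2.imread('pics/wr17.png')[60:300,190:380]; b=cv2.resize(b,None,fx=2,fy=2,interpolation=2)
cv2.imwrite('pics/c17.png',np.hstack([a,b]))
E
```

```text
pos [ 0.3767 -0.3164  0.2539] xdir 51.34 dp [ 0.0051 -0.0007  0.0339] turn 0.0006 q [-0.859 -0.128  1.828  0.     1.436 -1.755] F [ 0.2 -0.2  0.1] t 11.6 w 0.0298
[[ 0.625  0.781 -0.001]
 [ 0.781 -0.625  0.005]]
```

View pics/c17.png

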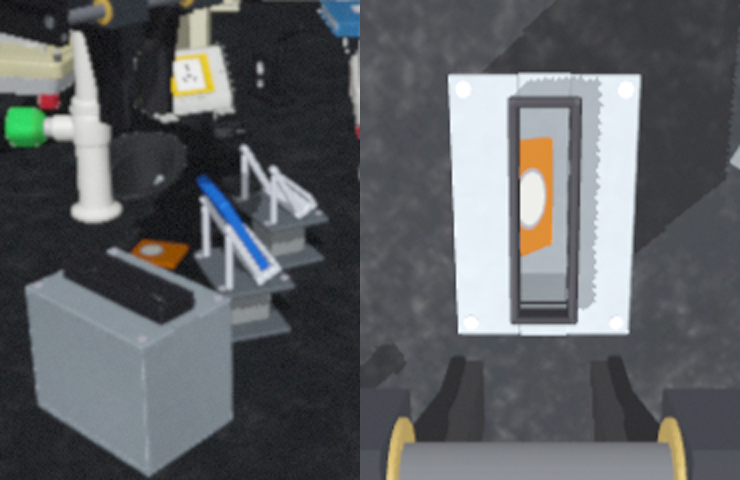

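Request:
carry_out --commands '[{"hand": 0.03,"dp": [0,0,0],"turn": 0},{"hand": 0.03,"dp": [0,0,0],"turn": 0},{"hand": 0.03,"dp": [0,0,0],"turn": 0},{"hand": 0.03,"dp": [0,0,0],"turn": 0},{"hand": 0.03,"dp": [0,0,0],"turn": 0},{"hand": 0.03,"dp": [0,0,0],"turn": 0}]'

```text
clock: 12.2
ee_pos: [0.3757, -0.3153, 0.2513]
eef_rot: [0.901, 0.433, -0.0, -0.0]
contact_force: [0.6, 0.6, -0.2]
grip_width: 0.0302
```

```bash
python3 - <<'E'
from h import *
s=manip.sense()
im=snap('wrist','wr18.png')
b=cv2.imread('pics/wr18.png'); hsv=cv2.cvtColor(b,cv2.COLOR_BGR2HSV)
a=cv2.imread('pics/wr17.png'); print('diff',cv2.absdiff(a,b)[100:220,240:310].mean())
r=b[100:220,240:310]; cv2.imwrite('pics/wr18c.png',cv2.resize(r,None,fx=5,fy=5,interpolation=2))
m=(hsv[...,0]>5)&(hsv[...,0]<22)&(hsv[...,1]>130); m[:100]=0;m[220:]=0;m[:,:240]=0;m[:,310:]=0
v,u=np.nonzero(m);print(u.min(),u.max(),v.min(),v.max())
S=np.array([.3584,-.2952,.123]);ey=np.array([.78,-.625,0]);ex=np.array([.625,.78,0])
for z in(.01,.03,.06): print(z,[((P-S)@ex,(P-S)@ey) for P in (wz(u.max(),v.min(),s,z),wz(u.max(),v.max(),s,z))])
# blue shift check in side view
A=cv2.imread('pics/side0.png');B=cv2.imread('pics/side17.png')
for I in(A,B):
  h=cv2.cvtColor(I,cv2.COLOR_BGR2HSV); q=(h[...,0]>100)&(h[...,0]<125)&(h[...,1]>150); q[:170]=0;q[260:]=0;q[:,:250]=0;q[:,330:]=0
  v,u=np.nonzero(q);print('blue',len(u),u.mean(),v.mean())
E
```

```text
diff 11.802460317460318
269 285 131 189
0.01 [(np.float64(0.005074713192793741), np.float64(-0.027518713667523644)), (np.float64(0.0055731858215893396), np.float64(0.0479563324799311))]
0.03 [(np.float64(0.004574822189885852), np.float64(-0.028848474596881342)), (np.float64(0.005048592586688935), np.float64(0.0428863419133208))]
0.06 [(np.float64(0.0038249856855240324), np.float64(-0.030843115990917835)), (np.float64(0.0042617027343383055), np.float64(0.035281356063405364))]
blue 317 283.77917981072557 206.30283911671924
blue 324 283.7654320987654 206.24074074074073
```

View pics/wr18c.png

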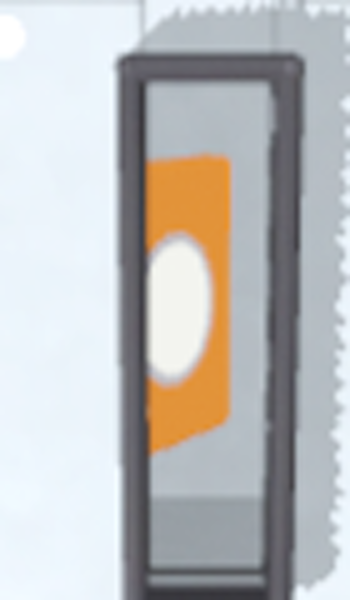

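```bash
python3 - <<'E'
from h import *
b=cv2.imread('pics/wr18.png'); a=capture('wrist')[:,:,::-1]
print(cv2.absdiff(np.ascontiguousarray(a),b)[100:220,240:310].mean(), manip.sense()['contact_force'].round(2), manip.sense()['clock'])
print(manip.close_job())
E
```

```text
1.47 [-0.31 -0.64 -0.23] 12.3
the job is handed in; nothing more can be done
None
```

I posted the orange plate through the slot and it is inside the collection box. I handed the job in at 12.3 s. The hand-in gives no verdict.

**How it was done:** This interface cannot tilt the tool. I pinched the large orange plate across its thickness with a vertical gripper, near the end away from the tap, because a central grip would have brought the forearm against the tap. Lifting it along its slope, the jaws brought it to about 12° from upright, not fully vertical. I turned it edge-on to the slot, fed it about 57 mm down along its own tilt, released it and backed off.

**Last checks:**
- **Orange plate:** the wrist camera shows it wholly inside, its lower edge on the floor and leaning on a wall. I estimate its centre at about 85 mm below the mouth, against the 65–120 mm required. That is a rough estimate from one view. Two pictures about 0.1 s apart showed almost no motion.
- **Blue plate:** its centroid in the side view moved less than 0.1 pixel from start to end.
- **Robot:** the gripper was about 130 mm above the slot mouth. Contact force read under 1 N, at noise level.

**What disagreed:** my calculated position over the slot was 3–5 mm off from the wrist camera, so I corrected it by eye before inserting. The tap clearance was only a few millimetres by estimate, and joint torques showed no contact.

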